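# Make the microtome safe for a break

## Task

Make the rotary microtome safe for a break: first push the black-knobbed brake lever beside the handwheel fully back into the machine to lock the wheel, then tip the red knife guard up and over until it rests against its stop with the hood over the blade. Push both gently with the fingertips, never gripping them. Do not touch the blade or the specimen head, do not turn the handwheel, and leave the other things on the bench and base plate where they are.

Things in the scene. Friction and masses are not known exactly. Their poses are not given: they have to be found in the camera images.
- microtome: Fixed rotary microtome: base plate 530 x 300 mm, its top at z 35 mm; white housing 282 mm high; knife holder in front of it. Origin: on the bench, straight below the middle of the blade edge. x points from the operator's side into the machine (plate's front edge at -170 mm, housing's front at +70), y to the operator's left, z up. x lies along world -y, give or take 12 degrees.
- brake (a joint): Brake lever at the plate's front right corner: steel stem, black ball knob 24 mm across, centred 75 mm from a pivot along machine y. 0 = free, leaning 0.6 rad to the operator; grows as the knob is pushed into the machine (+x); 1.2 rad = locked, at its stop, leaning 0.6 rad into the machine. Stays where left; 2 N at the knob moves it.
- brake_knob (a point): Centre of the brake lever's black ball knob (moves with the lever).
- brake_pivot (a point): The brake lever's pivot, on the microtome at x = -90, y = -125, z = 58 mm.
- guard (a joint): Red knife guard: two arms from a hinge along machine y carry a hood plate (136 x 28 mm, 55 mm from the hinge). 0 = open, arms tipped 50 degrees from upright to the operator; grows as it tips up and over into the machine (+x); 1.48 rad = closed at its stop, 35 degrees past upright, hood over the blade. Stiff: stays where left, 1 to 2 N at the lip moves it.
- guard_lip (a point): Middle of the outer edge of the guard's thumb lip (moves with it, 68.5 mm from the hinge, 3 mm behind the arms' line). The lip, 120 mm long and 4 mm thick, stands 11 mm outwards along the plate's operator-side edge. Push here, best with the fingers leaning 20 to 45 degrees, tips towards the machine: first up, then over.
- guard_hinge (a point): Middle of the guard's hinge line, on the microtome at x = -30, y = 0, z = 75 mm.
- blade: Steel blade, 80 mm wide, in the knife holder; origin at the middle of its cutting edge, 112 mm above the bench. The closing hood plate passes about 6 mm above the edge. Not to be touched.
- specimen: Fixed specimen head with blue cassette and wax block, wound back: the block's face is 35 mm behind the blade edge (machine +x); head 56 mm wide (about 105 mm over its knobs), from 141 to 203 mm above the bench. Origin: 172 mm above the microtome's origin. Not to be touched.
- handwheel (a joint): Black handwheel, 154 mm in diameter, with a crank grip, on the housing's right side (machine -y); angle in rad, 0 at the start. Turns if pushed; to be left alone.
- handwheel_hub (a point): Centre of the handwheel, at x = 200, y = -181, z = 145 mm on the microtome.
- cassette_a: Yellow tissue cassette with wax block, 40 x 28 x 13 mm, loose on the base plate near its front left corner; origin at its underside.
- cassette_b: Green tissue cassette with wax block, 40 x 28 x 13 mm, loose on the bench; origin at its underside.
- knife_boat: Blue knife boat on a steel foot, 52 x 26 x 32 mm, loose on the bench; origin at its underside.
- blade_dispenser: Grey and orange blade dispenser, 92 x 32 x 11 mm, loose on the bench; origin at its underside.
- forceps: Steel forceps with bent tips, 122 mm long, 7 mm high, lying on the bench.
- brush: Fine section brush with a slim red handle 8 mm thick, 170 mm long, lying on the bench.
- amber_bottle: Amber reagent bottle, 60 mm in diameter, 120 mm high, standing on the bench; origin at its underside.

How it is judged:
On the way, in this order (a step that is already met when the one before it is completed fails the run):
1. the brake lever is pushed over to its locked stop while the guard is still open (value of joint brake above 1.1 rad and value of joint guard below 0.6 rad), for 0.2 s.
2. the guard is tipped over the blade and the brake is still locked (value of joint guard above 1.38 rad and value of joint brake above 1.1 rad), for 0.2 s.
At the end, for the whole second after the job is handed in: The brake lever stands within 0.1 rad of its locked stop (joint above 1.1 of 1.2 rad) and the knife guard within 0.1 rad of its closed stop (joint above 1.38 of 1.48 rad), both at rest (all of step 2 and velocity of joint each of guard, brake below 0.1 rad/s); the robot touches nothing.
It fails at once if the blade is touched (contact force between anything else and blade above 0.3 N).
It fails at once if the specimen head is touched (contact force between anything else and specimen above 0.5 N).
It fails at once if the handwheel is turned by more than about 6 degrees (value of joint handwheel above 0.1 rad or value of joint handwheel below -0.1 rad).
It fails at once if the microtome or a part of it is gripped or pushed with more than 35 N (contact force between anything else and microtome above 35 N).
It fails at once if a loose thing is moved or lifted by more than 15 mm, or the bottle tipped (distance of any of cassette_a, cassette_b, knife_boat, blade_dispenser, forceps, brush, amber_bottle from where it was at the start of the episode above 0.015 m or angle between amber_bottle's own z axis and vertical above 0.3 rad).
It also fails if it takes over 51 s, if anything falls off the work surface, if the arm or the gripper's body presses on something with over 40 N, if the wrist force passes 120 N, or if a joint passes its speed limit or range.

## Robot

A 6-joint arm with a two-finger parallel gripper is mounted at the origin on the work surface. World frame = base frame: x ahead of the robot, y to its left, z up, the work surface at z = 0. Lengths are in m, angles in rad, forces in N, time in s.
With the tool pointing down it reaches from about 0.225 to 0.875 m from the base axis. Payload 3.4 kg.
Tool frame: the origin (TCP) lies on the centre line of the jaws, within the pads' length; the fingertips stand 19 mm ahead of it and the grasp point (between the pads) is the TCP (nose_length is the distance from the TCP to the fingertips, in m); z points along the fingers, y is the direction in which the jaws open and shut (so a half turn about z gives the same grasp; the last joint's range is limited). The gripper opens to 85 mm and grips with 20 to 120 N. Pads are 22 mm wide; open, the fingers measure 114 mm over their backs; the gripper's body (76 mm by 85 mm) begins 54 mm behind the grasp point. The pads swing forward as they close: fully open they stand 13 mm farther back than shut.
Start: joints at [-1.456, 0.276, 1.505, -0, 1.361, -0.121], TCP at [0.134, -0.559, 0.25] pointing down, gripper open.
Joint ranges: [-2.89, 2.89], [-0.75, 2.08], [0.22, 2.7], [-1.18, 4.32], [0.11, 2.71], [-2.7, 2.7]. Speed limits (rad/s): [2.57, 2.57, 3.14, 3.14, 3.14, 3.14].

## Interface

Orientations are given as a unit quaternion [w, x, y, z].
In Python, from rig import * gives the robot as it stands.
- The arm moves only by the shell command python3 -m jog 'ROWS' [OPENING] [FORCE]. ROWS is JSON, one flat list of numbers, 6 for each row, row after row: the shift along the tool's x, y, z in mm, then the turn, a rotation vector about the tool's x, y, z in degrees. In form: [tx, ty, tz, wx, wy, wz, tx, ty, tz, wx, wy, wz, ...]. A call has 1 to 10 rows; each row is the pose to reach, as a shift and turn from the pose commanded when the call began, along the tool's axes at that moment; what a row does not reach only later rows make up. A row lasts 1/8 s, in which the tool goes at most 62.5 mm and 10.7 degrees, less where a joint would pass 70% of its speed; a pose out of reach is approached as far as the arm can. A call with a gripper value outside its range is refused whole. OPENING is the closure, from 0 (fully open) to 1 (shut), set as the call begins (- or left out, the last holds). The fingers move at their own pace and stop on an object; FORCE is the grip in N (left out, the last holds). Time passes only in rows, so rows that repeat a pose let the fingers close. It gives the time, the measured TCP pose, the force and the opening at its end, in the units of the state.
- get_state(): the state, without advancing time (a new reading comes with each control period).
- get_image(name): name is "scene" or "side" or "wrist"; returns a dict with "frame" (480x640x3 uint8, red, green, blue), "camera_matrix" (3x3 intrinsics, pixels), "k1" (the pictures are not rectified: a ray, as slopes to the right and down, at radius r is drawn at 1 + k1 r^2 times it, then the intrinsics apply), "rvec" (rotation vector, rad) and "tvec" (3), from world to camera coordinates, as OpenCV has them. Camera axes: x right, y down, z forward; pixel columns grow to the right and rows downward; lengths in m; the calibration is good to about 2 mm. A picture is of the moment at which its call begins. There is no depth.
- sign_off(): hands the job in, once; it reports no verdict.
The state is a dict: "clock": time; "qpos": joint angles; "qd": joint speeds; "effort": joint torques, N m; "position": TCP position; "ee_rot": TCP orientation; "contact_force": force on the tool from outside, world axes, zero at the start; "moment": the same for the moment, N m; "width": finger opening in m.
Only numpy, scipy, OpenCV 4.12 (cv2) and the standard library are available. Lean on these libraries where they do the work, as an engineer would, in place of code of your own. Each camera call takes 0.05 s, during which the arm holds its last target.

## Working session

There is one attempt and no reset: what is moved stays moved. The work goes in short steps, Python scripts to look and compute and a shell command to move; the robot and the scene stay as the last step left them, time stands still between calls to the robot, and variables do not carry over. Pictures are saved under pics/ and viewed, and the job is handed in when it is done.

```bash
ls; mkdir -p pics; python3 - <<'E'
from rig import *
import cv2
s=get_state(); print(s)
for n in ["scene","side","wrist"]:
    d=get_image(n); cv2.imwrite(f"pics/{n}0.png",d["frame"][:,:,::-1]); print(n,d["camera_matrix"],d["k1"],d["rvec"],d["tvec"])
E
```

```text
pics
{'clock': 0.0, 'qpos': array([-1.45596924e+00,  2.76614359e-01,  1.50613905e+00,  2.68676738e-05,
        1.36067290e+00, -1.21024241e-01]), 'qd': array([0.00261143, 0.00143627, 0.00038652, 0.00086999, 0.00049746,
       0.00040886]), 'effort': array([ 9.79814536e-05, -4.16774976e+01, -2.45805645e+01,  7.70283668e-05,
        1.12614143e-02, -1.55786330e-05]), 'position': array([ 0.13429492, -0.55859915,  0.24942626]), 'ee_rot': array([-9.16784481e-04,  9.93054737e-01,  1.17649690e-01,  1.59765855e-05]), 'contact_force': array([-0.2305456, -0.0749721, -0.1466122]), 'moment': array([ 0.00936334,  0.01381539, -0.03796347]), 'width': 0.0852396063842427}
scene [[466.73198556   0.         316.48453847]
 [  0.         466.73198556 248.09352871]
 [  0.           0.           1.        ]] -0.05010520038554484 [ 1.41137964  1.99836383 -0.98237413] [ 0.15591188 -0.24190281  1.51882815]
side [[577.38503105   0.         311.72566295]
 [  0.         577.38503105 246.52892287]
 [  0.           0.           1.        ]] -0.15537471597335453 [ 0.29188395 -2.6769334   1.43372968] [0.56833804 0.15699191 1.35543431]
wrist [[377.53807559   0.         321.64788471]
 [  0.         377.53807559 236.47094277]
 [  0.           0.           1.        ]] -0.04546157459598228 [-2.26174099  1.78266716  0.28732808] [-0.57471874 -0.03942186  0.38103606]
```

View pics/scene0.png

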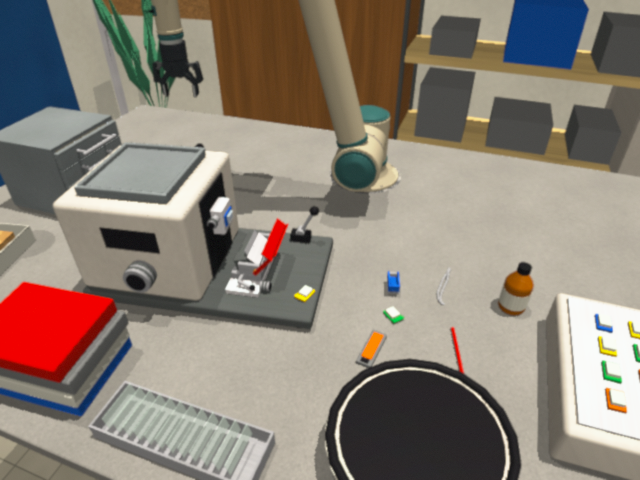

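View pics/side0.png

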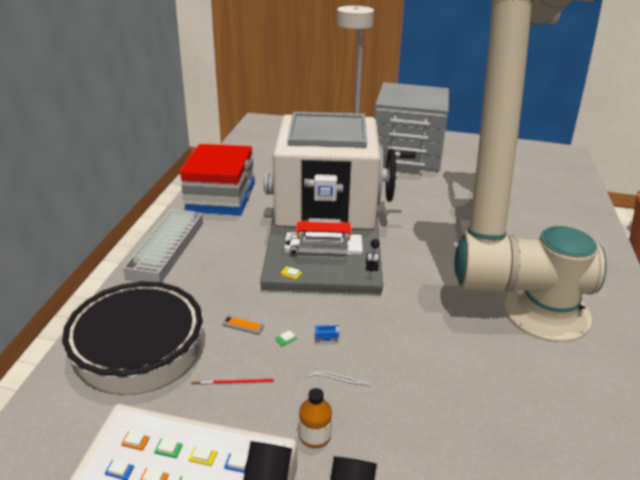

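View pics/wrist0.png

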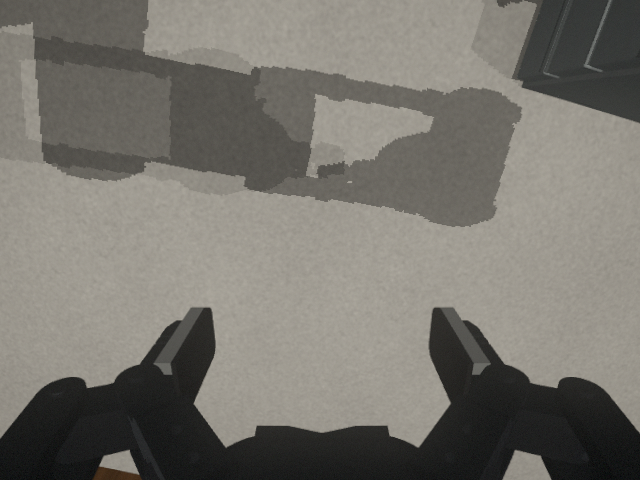

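```bash
python3 - <<'E'
import cv2
a=cv2.imread("pics/scene0.png")[130:340,60:350]; cv2.imwrite("pics/sc_crop.png",cv2.resize(a,None,fx=2.75,fy=2.75,interpolation=cv2.INTER_CUBIC))
a=cv2.imread("pics/side0.png")[100:300,250:450]; cv2.imwrite("pics/si_crop.png",cv2.resize(a,None,fx=3,fy=3,interpolation=cv2.INTER_CUBIC))
E
```

```text
(no output)
```

View pics/sc_crop.png

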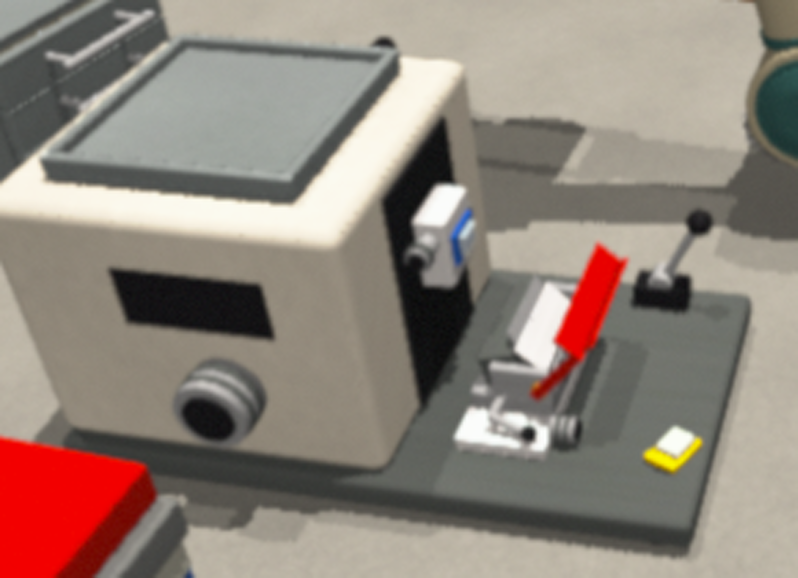

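View pics/si_crop.png

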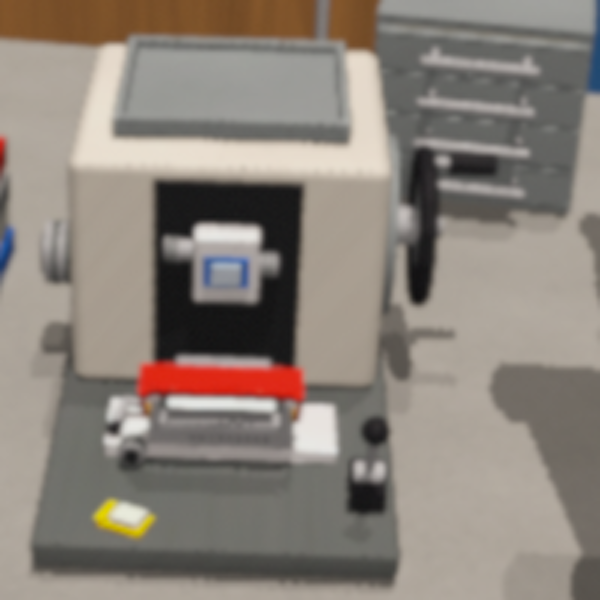

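```bash
cat > h.py <<'E'
from rig import *
import numpy as np, cv2
from scipy.optimize import least_squares
from scipy.spatial.transform import Rotation as R
def proj(d,P):
    P=np.atleast_2d(P); c=R.from_rotvec(np.ravel(d["rvec"])).apply(P)+np.ravel(d["tvec"])
    s=c[:,:2]/c[:,2:]; s=s*(1+d["k1"]*(s**2).sum(1,keepdims=True)); K=d["camera_matrix"]
    return s*[K[0,0],K[1,1]]+K[:2,2]
def m2w(p,P):
    P=np.atleast_2d(P)/1000.
    return R.from_euler('z',p[2]).apply(P)+[p[0],p[1],0]
E
cat > fit.py <<'E'
from h import *
import json
sc=lambda u,v:((u+.5)/2.75-.5+60,(v+.5)/2.75-.5+130); si=lambda u,v:((u+.5)/3-.5+250,(v+.5)/3-.5+100)
kn=[-90-75*np.sin(.6),-125,58+75*np.cos(.6)]
obs={"scene":[(kn,sc(699,221)),([-170,-150,35],sc(749,296)),([-170,150,35],sc(693,530))],
"side":[(kn,si(375,431)),([-170,-150,35],si(396,552)),([-170,150,35],si(35,548))]}
D={n:get_image(n) for n in obs}
def f(p):
    return np.concatenate([(proj(D[n],m2w(p,[o[0] for o in obs[n]]))-[o[1] for o in obs[n]]).ravel() for n in obs])
r=least_squares(f,[0.3,-0.6,-np.pi/2]); p=r.x; print(p,np.degrees(p[2])); print(r.fun.reshape(-1,2).round(1))
# free triangulation of knob
g=least_squares(lambda X:np.concatenate([(proj(D[n],X)-obs[n][0][1]).ravel() for n in obs]),m2w(p,kn)[0]); print("knob tri",g.x,g.fun,"model",m2w(p,kn))
def arm(g,l,t,y): # along arm l, behind arms line t
    a=np.radians(-50)+g; return [-30+l*np.sin(a)-t*np.cos(a),y,75+l*np.cos(a)+t*np.sin(a)]
pts={"lipR":arm(0,68.5,3,-60),"lip":arm(0,68.5,3,0),"lipL":arm(0,68.5,3,60),"hinge":[-30,0,75],"pivot":[-90,-125,58],"edge":[0,0,112],"edgeL":[0,40,112],"edgeR":[0,-40,112],"hub":[200,-181,145],"spec":[35,0,172],"kn":kn,"hous":[70,0,35]}
for k,v in pts.items(): print(k,np.round(v,1),m2w(p,v)[0].round(4))
for n in D:
    im=D[n]["frame"][:,:,::-1].copy()
    im=cv2.resize(im,None,fx=4,fy=4)
    for k,v in pts.items():
        q=proj(D[n],m2w(p,v))[0]; q=tuple(int((x+.5)*4) for x in q); cv2.circle(im,q,3,(255,0,255),-1); cv2.putText(im,k,q,0,.5,(0,255,0),1)
    c=proj(D[n],m2w(p,[-60,0,80]))[0]*4
    x,y=int(c[0]),int(c[1]); cv2.imwrite(f"pics/fit_{n}.png",im[max(0,y-300):y+300,max(0,x-400):x+400])
np.save("p.npy",p)
E
python3 fit.py
```

```text
[ 0.5812391  -0.11994452 -1.37957354] -79.04374159003778
[[ 0.9  1.8]
 [-1.  -2. ]
 [ 0.7 -1.6]
 [-0.5  1.4]
 [ 1.4 -0.8]
 [-2.5 -2. ]]
knob tri [ 0.43236242 -0.01604946  0.12320655] [ 0.10377739  0.2449309   0.12060422 -0.23358442] model [[ 0.43336349 -0.01376614  0.11990017]]
lipR [-84.4 -60.  116.7] [ 0.5063 -0.0485  0.1167]
lip [-84.4   0.  116.7] [ 0.5652 -0.0371  0.1167]
lipL [-84.4  60.  116.7] [ 0.6241 -0.0257  0.1167]
hinge [-30   0  75] [ 0.5755 -0.0905  0.075 ]
pivot [ -90 -125   58] [ 0.4414 -0.0553  0.058 ]
edge [  0   0 112] [ 0.5812 -0.1199  0.112 ]
edgeL [  0  40 112] [ 0.6205 -0.1123  0.112 ]
edgeR [  0 -40 112] [ 0.542  -0.1275  0.112 ]
hub [ 200 -181  145] [ 0.4416 -0.3507  0.145 ]
spec [ 35   0 172] [ 0.5879 -0.1543  0.172 ]
kn [-132.3 -125.   119.9] [ 0.4334 -0.0138  0.1199]
hous [70  0 35] [ 0.5945 -0.1887  0.035 ]
```

View pics/fit_scene.png

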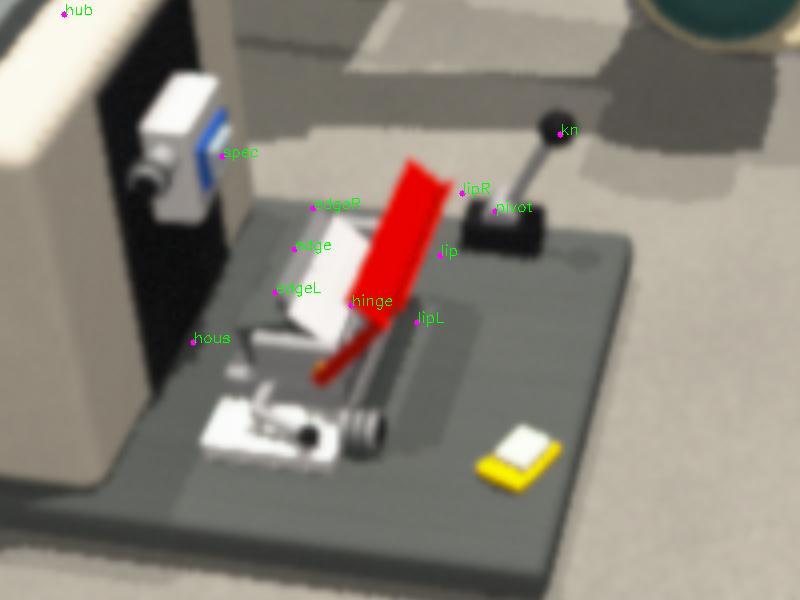

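View pics/fit_side.png

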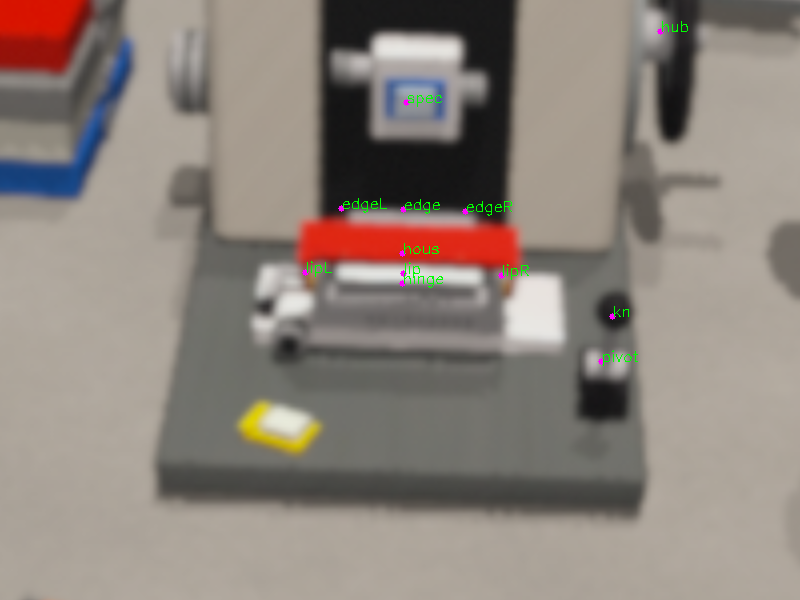

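```bash
cat >> h.py <<'E'
def tr(q): return R.from_quat(np.r_[q[1:],q[0]])
def goal(pos,Rt,s=None):
    s=s or get_state(); R0=tr(s["ee_rot"]); 
    t=R0.inv().apply(np.array(pos)-s["position"])*1000; w=np.degrees((R0.inv()*Rt).as_rotvec()); return t.round(1),w.round(1)
def lean(p,deg,extra=0):
    # tool x = machine -x, tool y = machine y (z down), tips lean towards machine +x by deg
    c,s_=np.cos(p[2]),np.sin(p[2]); mx=np.array([c,s_,0]); my=np.array([-s_,c,0])
    M=np.column_stack([-mx,my,[0,0,-1.]]); return R.from_matrix(M)*R.from_euler('y',-deg,degrees=True)
E
python3 - <<'E'
from h import *
d=get_image("wrist"); s=get_state(); C=-R.from_rotvec(np.ravel(d["rvec"])).inv().apply(np.ravel(d["tvec"])); R0=tr(s["ee_rot"])
print("cam in tool",R0.inv().apply(C-s["position"]),"cam axes in tool\n",(R0.inv()*R.from_rotvec(np.ravel(d["rvec"])).inv()).as_matrix().round(3))
p=np.load("p.npy"); L=lean(p,0); print(np.linalg.det(L.as_matrix()))
for tgt,de in (([0.43,0.08,0.33],0),([0.43,0.08,0.33],20)): print(goal(tgt,lean(p,de),s))
E
```

```text
cam in tool [ 0.08117853  0.00066339 -0.12355973] cam axes in tool
 [[-0.    -0.95  -0.312]
 [ 1.    -0.    -0.001]
 [ 0.001 -0.312  0.95 ]]
1.0
(array([ 436.8, -552.2,  -79.6]), array([ -0. ,  -0. , -87.4]))
(array([ 436.8, -552.2,  -79.6]), array([-15.3, -16. , -86.5]))
```

```bash
python3 -m jog '[30,-40,-20,0,0,-8.7, 65,-85,-35,0,0,-17.5, 101,-130,-50,0,0,-26, 137,-175,-60,0,0,-35, 173,-220,-70,0,0,-43.7, 210,-265,-80,0,0,-52, 246,-310,-80,0,0,-61, 282,-355,-80,0,0,-70, 318,-400,-80,0,0,-79, 350,-442,-80,0,0,-87.4]' 1 40; python3 - <<'E'
from h import *
p=np.load("p.npy"); s=get_state(); print(s["clock"],s["qpos"].round(2))
print(goal([0.45,0.06,0.31],lean(p,10),s))
E
```

```text
clock: 1.55
position: [0.3718, -0.0457, 0.3306]
ee_rot: [0.001, 0.635, 0.773, 0.0]
contact_force: [0.4, -1.2, -0.0]
width: 0.0
1.55 [-0.31 -0.08  1.72 -0.    1.5  -0.5 ]
(array([88.5, 97.2, 20.6]), array([  0.1, -10. ,   0.3]))
```

```bash
python3 -m jog '[40,45,10,0,-4,0, 85,95,20,0,-10,0, 88,97,20,0,-10,0]'; python3 - <<'E'
from h import *
s=get_state(); print(s["clock"],s["qpos"].round(2),s["position"])
for n in ["wrist","scene","side"]: cv2.imwrite(f"pics/{n}1.png",get_image(n)["frame"][:,:,::-1])
E
```

```text
clock: 1.92
position: [0.4507, 0.0635, 0.3089]
ee_rot: [0.066, 0.63, 0.772, -0.055]
contact_force: [-0.4, -0.5, 0.2]
width: 0.0
1.925 [ 0.12  0.07  1.64 -0.17  1.43 -0.06] [0.4506559  0.06351846 0.30887982]
```

View pics/wrist1.png

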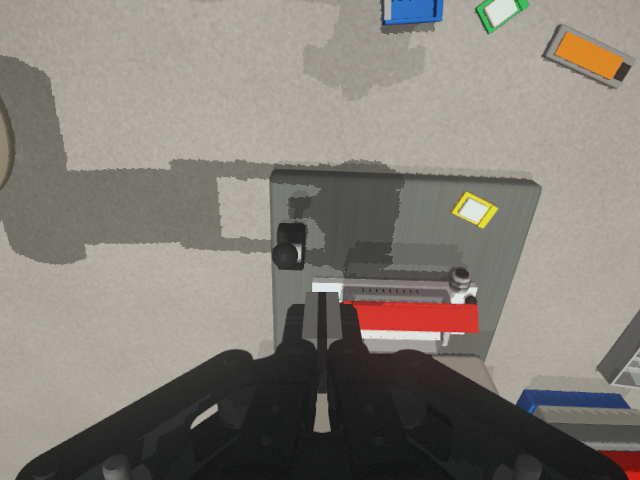

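```bash
python3 - <<'E'
import cv2
a=cv2.imread("pics/wrist1.png")[155:365,255:550]; cv2.imwrite("pics/w1c.png",cv2.resize(a,None,fx=2.7,fy=2.7,interpolation=cv2.INTER_CUBIC))
E
```

```text
(no output)
```

View pics/w1c.png

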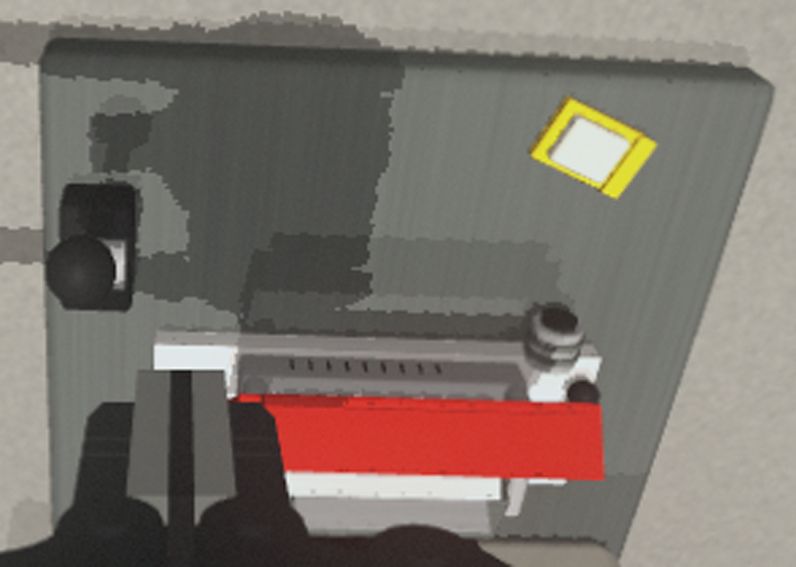

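```bash
cat > fit2.py <<'E'
from h import *
sc=lambda u,v:((u+.5)/2.75-.5+60,(v+.5)/2.75-.5+130); si=lambda u,v:((u+.5)/3-.5+250,(v+.5)/3-.5+100); wr=lambda u,v:((u+.5)/2.7-.5+255,(v+.5)/2.7-.5+155)
cs=lambda o:(lambda u,v:((u+.5)/4-.5+o[0],(v+.5)/4-.5+o[1]))
kn=[-90-75*np.sin(.6),-125,58+75*np.cos(.6)]
def arm(g,l,t,y):
    a=np.radians(-50)+g; return [-30+l*np.sin(a)-t*np.cos(a),y,75+l*np.cos(a)+t*np.sin(a)]
FR=[-170,-150,35];FL=[-170,150,35]
# names: HBL hood top edge (into machine) left, etc.
obs={"scene":[("kn",sc(699,221)),("FR",sc(749,296)),("FL",sc(693,530)),("TR",sc(600,244)),("TL",sc(557,355))],
"side":[("kn",si(375,431)),("FR",si(396,552)),("FL",si(35,548)),("TL",si(142,364)),("TR",si(303,368))],
"wrist":[("kn",wr(80,272)),("FR",wr(45,72)),("FL",wr(770,88)),("TL",wr(605,480))]}
D={n:get_image(n) for n in obs}
def model(x):
    s=x[3]; return {"kn":kn,"FR":FR,"FL":FL,"TR":arm(0,x[4],-s,-68),"TL":arm(0,x[4],-s,68)}
W={"kn":2,"FR":.6,"FL":.6,"TR":1,"TL":1}
def f(x,w=1):
    m=model(x)
    return np.concatenate([((proj(D[n],m2w(x[:3],[m[o[0]] for o in obs[n]]))-[o[1] for o in obs[n]])*[[W[o[0]] if w else 1] for o in obs[n]]).ravel() for n in obs])
r=least_squares(f,[.58,-.12,-1.38,23,57]); x=r.x; p=x[:3]; print(x.round(4),np.degrees(p[2]))
e=f(x,0).reshape(-1,2).round(1); i=0
for n in obs:
    for o in obs[n]: print(n,o[0],e[i]); i+=1
for k in ["kn","TL","TR","FR","FL"]:
    uu=[(n,o[1]) for n in obs for o in obs[n] if o[0]==k]
    g=least_squares(lambda X:np.concatenate([(proj(D[n],X)-u).ravel() for n,u in uu]),m2w(p,model(x)[k])[0])
    print(k,"tri",g.x.round(4),"rms",np.sqrt((g.fun**2).mean()).round(2),"model",m2w(p,model(x)[k])[0].round(4))
np.save("p.npy",p)
E
python3 fit2.py
```

```text
[ 0.5777 -0.1353 -1.3963 26.1659 55.2524] -80.00100692599031
scene kn [-3.9  0.4]
scene FR [-5.4 -3.2]
scene FL [-7.1 -3.7]
scene TR [-4.6 -1.4]
scene TL [-4.5 -6. ]
side kn [ 0.9 -1.4]
side FR [ 2.5 -3.8]
side FL [-0.3 -6.1]
side TL [ 0.1 -1.7]
side TR [ 0.7 -1.5]
wrist kn [ 0.5 -2.6]
wrist FR [-4.2  0.5]
wrist FL [ 3.  -1.3]
wrist TL [ 0.5 -6.3]
kn tri [ 0.4315 -0.0251  0.1237] rms 1.92 model [ 0.4316 -0.0267  0.1199]
TL tri [ 0.6371 -0.0724  0.129 ] rms 3.91 model [ 0.635  -0.0689  0.1306]
TR tri [ 0.5019 -0.0809  0.1314] rms 0.44 model [ 0.5011 -0.0925  0.1306]
FR tri [0.4043 0.0088 0.0306] rms 2.43 model [0.4004 0.006  0.035 ]
FL tri [0.6956 0.0592 0.0275] rms 3.58 model [0.6959 0.0581 0.035 ]
```

```bash
python3 - <<'E'
from h import *
s=get_state(); print(s["clock"],s["position"]); d=get_image("wrist"); f=d["frame"][:,:,::-1]; cv2.imwrite("pics/wrist2.png",f)
cv2.imwrite("pics/w2c.png",cv2.resize(f[155:365,255:550],None,fx=2.7,fy=2.7,interpolation=cv2.INTER_CUBIC))
E
```

```text
2.225 [0.44952561 0.05505999 0.31073794]
```

View pics/w2c.png

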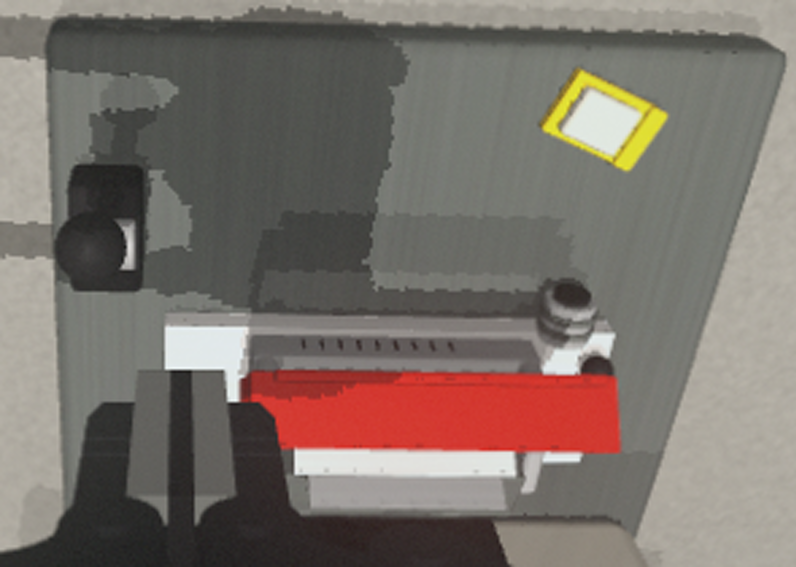

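```bash
sed -i 's/"wrist":\[.*/"wrist":[("kn",wr(92,248)),("FR",wr(50,50)),("FL",wr(783,58)),("TL",wr(620,452))]}/' fit2.py; python3 fit2.py
```

```text
[ 0.5809 -0.126  -1.3878 26.7521 53.3354] -79.51503444516725
scene kn [-1.1  1.5]
scene FR [-2.8 -2.1]
scene FL [-2.7 -2. ]
scene TR [-2.5  0.2]
scene TL [-1.6 -4.1]
side kn [-0.5  0.3]
side FR [ 1.3 -2. ]
side FL [-2.2 -3.7]
side TL [-1.8  0.1]
side TR [-1.  0.]
wrist kn [-0.6 -0.9]
wrist FR [-3.7  2.1]
wrist FL [3.1 1. ]
wrist TL [ 0.2 -2.4]
kn tri [ 0.4342 -0.0167  0.1241] rms 0.49 model [ 0.4339 -0.0186  0.1199]
TL tri [ 0.6393 -0.0631  0.1279] rms 2.09 model [ 0.638  -0.0609  0.1298]
TR tri [ 0.5019 -0.0809  0.1314] rms 0.44 model [ 0.5043 -0.0856  0.1298]
FR tri [0.4056 0.0171 0.0325] rms 0.94 model [0.4025 0.0138 0.035 ]
FL tri [0.6957 0.0692 0.0295] rms 1.44 model [0.6974 0.0684 0.035 ]
```

```bash
python3 - <<'E'
from h import *
p=np.array([.581,-.125,np.radians(-79.6)]); np.save("p.npy",p); s=get_state(); print(s["position"],s["contact_force"])
for P in ([-180,-125,190],[-180,-125,130],[-160,-125,130],[-71,-125,130]): print(P,m2w(p,P)[0].round(4),goal(m2w(p,P)[0],lean(p,0),s))
E
```

```text
[0.44977254 0.05557602 0.31071371] [-0.35421476 -0.78843045 -0.48850879]
[-180, -125, 190] [0.4256 0.0295 0.19  ] (array([  0.2, -28.7, 122.5]), array([ 0.1, 10. ,  0.3]))
[-180, -125, 130] [0.4256 0.0295 0.13  ] (array([ 10.6, -28.8, 181.6]), array([ 0.1, 10. ,  0.3]))
[-160, -125, 130] [0.4292 0.0098 0.13  ] (array([ -9.1, -28.9, 185.1]), array([ 0.1, 10. ,  0.3]))
[-71, -125, 130] [ 0.4452 -0.0777  0.13  ] (array([-96.8, -29.4, 200.6]), array([ 0.1, 10. ,  0.3]))
```

```bash
python3 -m jog '[0,-8,40,0,3,0, 0,-18,80,0,6,0, 0,-28,120,0,10,0, 5,-28.8,150,0,10,0.3, 10.6,-28.8,178,0,10,0.3, 10.6,-28.8,181.6,0,10,0.3, 10.6,-28.8,181.6,0,10,0.3]'; python3 - <<'E'
from h import *
p=np.load("p.npy"); s=get_state(); print(s["clock"],s["qpos"].round(2))
for n in ["wrist","side","scene"]:
    f=get_image(n)["frame"][:,:,::-1]
    if n!="wrist":
        c=(360,240) if n=="side" else (310,220); f=cv2.resize(f[c[1]-75:c[1]+75,c[0]-100:c[0]+100],None,fx=4,fy=4)
    cv2.imwrite(f"pics/{n}3.png",f)
for P in ([-71,-125,130],): print(goal(m2w(p,P)[0],lean(p,0),s))
E
```

```text
clock: 3.3
position: [0.4263, 0.0305, 0.1303]
ee_rot: [0.001, 0.639, 0.769, 0.0]
contact_force: [-0.2, 0.7, 0.6]
width: -0.0001
3.3 [-0.09  0.16  1.99 -0.    0.99 -0.28]
(array([-109.9,   -1.2,    0.3]), array([0.1, 0. , 0.2]))
```

View pics/wrist3.png

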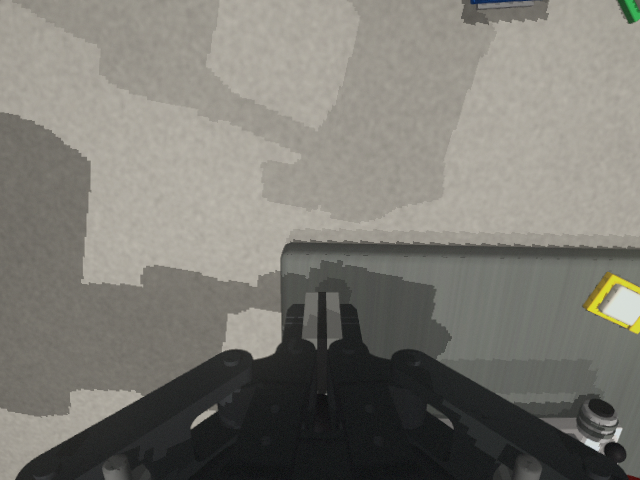

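View pics/side3.png

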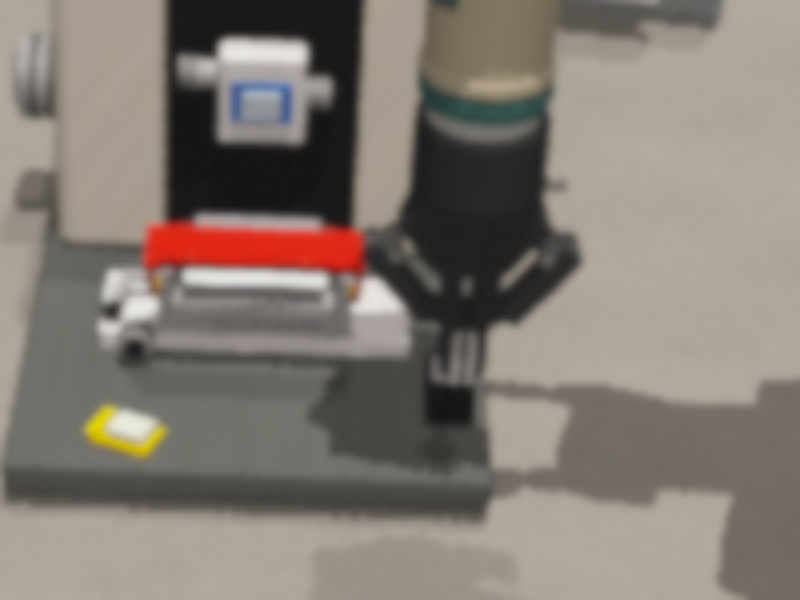

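View pics/scene3.png

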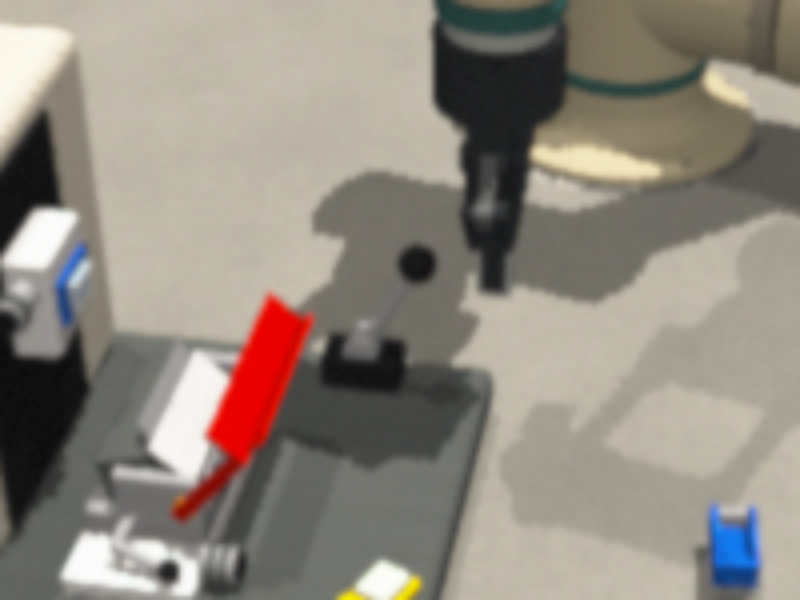

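```bash
python3 -m jog '[-10,-1,0,0,0,0, -20,-1,0,0,0,0, -30,-1,0,0,0,0, -40,-1,0,0,0,0, -50,-1,0,0,0,0, -60,-1,0,0,0,0, -70,-1,0,0,0,0, -80,-1,0,0,0,0, -88,-1,0,0,0,0, -94,-1,0,0,0,0]'; python3 - <<'E'
from h import *
p=np.load("p.npy"); s=get_state(); print(s["contact_force"]); print(goal(m2w(p,[-71,-125,130])[0],lean(p,0),s))
E
```

```text
clock: 4.7
position: [0.4419, -0.0619, 0.1293]
ee_rot: [-0.0, 0.639, 0.769, 0.0]
contact_force: [-0.8, 2.7, -1.2]
width: 0.0001
[-0.82408082  2.68639551 -1.24990762]
(array([-16.1,   0.3,  -0.7]), array([ 0. , -0. ,  0.2]))
```

Contact at about 2.7 N. I'll continue in small steps until the stop.

```bash
python3 -m jog '[-4,0,0,0,0,0, -7,0,0,0,0,0, -10,0,0,0,0,0, -12,0,0,0,0,0, -12,0,0,0,0,0]'; python3 -m jog '[-1,0,0,0,0,0, -2,0,0,0,0,0, -2,0,0,0,0,0]';  python3 -m jog '[-1,0,0,0,0,0, -2,0,0,0,0,0, -2,0,0,0,0,0]'
```

```text
clock: 5.32
position: [0.4436, -0.071, 0.1295]
ee_rot: [-0.002, 0.639, 0.769, 0.002]
contact_force: [-0.1, 9.4, -0.3]
width: -0.0003
clock: 5.7
position: [0.4436, -0.0713, 0.1294]
ee_rot: [-0.003, 0.64, 0.769, 0.003]
contact_force: [0.2, 14.3, 0.8]
width: 0.0001
clock: 6.08
position: [0.4436, -0.0715, 0.1294]
ee_rot: [-0.005, 0.64, 0.768, 0.004]
contact_force: [0.2, 18.7, 2.3]
width: 0.0002
```

```bash
python3 -m jog '[10,0,0,0,0,0, 30,0,0,0,0,0, 50,0,0,0,0,0, 65,0,-20,0,0,0, 70,0,-60,0,0,0, 70,0,-100,0,0,0, 70,10,-130,0,0,0, 70,10,-130,0,0,0, 70,10,-130,0,0,0]'; python3 - <<'E'
from h import *
for n in ["wrist","side","scene"]:
    f=get_image(n)["frame"][:,:,::-1]
    if n=="wrist": cv2.imwrite("pics/wrist4f.png",f)
    c={"side":(360,240),"scene":(310,220),"wrist":(350,280)}[n]; h=(75,100) if n!="wrist" else (150,200); f=cv2.resize(f[c[1]-h[0]:c[1]+h[0],c[0]-h[1]:c[0]+h[1]],(800,600))
    cv2.imwrite(f"pics/{n}4.png",f)
print(get_state()["contact_force"])
E
```

```text
clock: 7.2
position: [0.4413, -0.007, 0.2589]
ee_rot: [0.0, 0.639, 0.77, -0.001]
contact_force: [-0.7, 0.6, -0.2]
width: 0.0001
[-0.20564966  1.46858666 -0.41927269]
```

View pics/scene4.png

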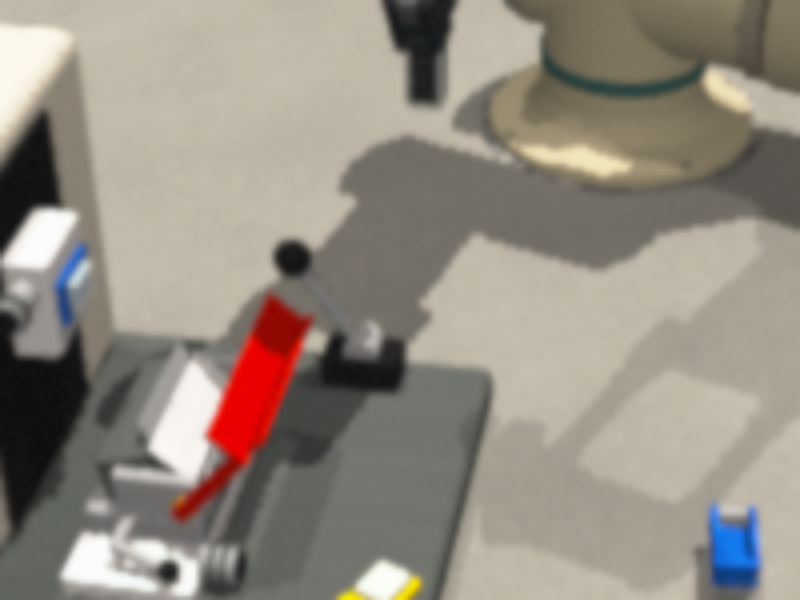

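View pics/side4.png

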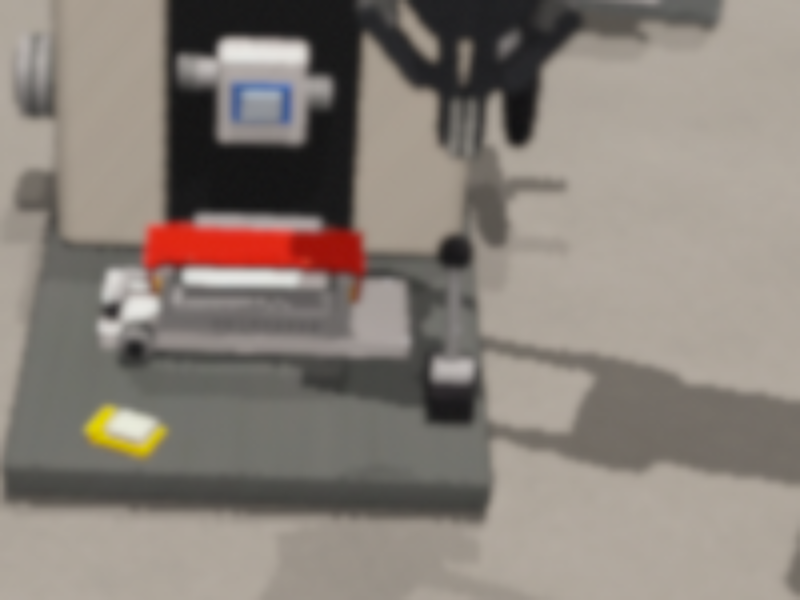

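View pics/wrist4.png

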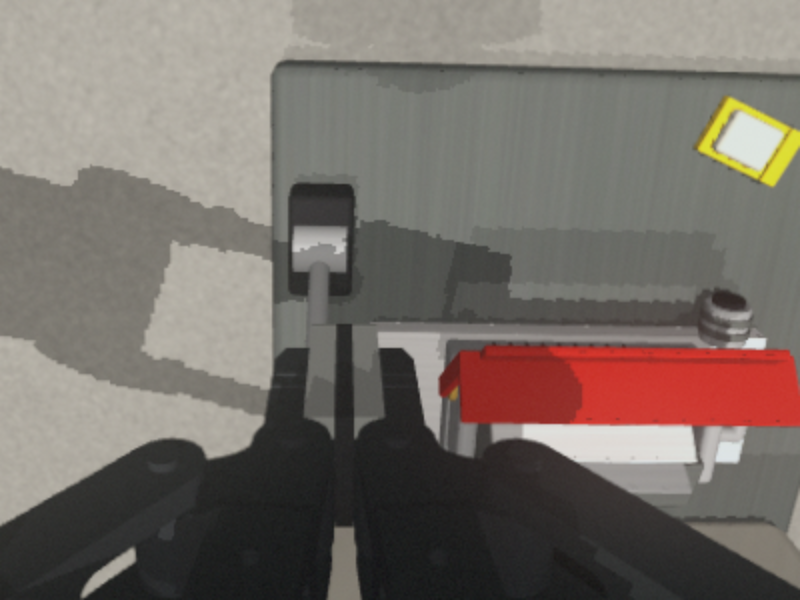

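```bash
python3 - <<'E'
from h import *
p=np.load("p.npy"); 
uu={"scene":((291.5)/4-.5+210,(258.5)/4-.5+145),"side":(455.5/4-.5+260,250.5/4-.5+165)}
D={n:get_image(n) for n in ["scene","side","wrist"]}
g=least_squares(lambda X:np.concatenate([(proj(D[n],X)-uu[n]).ravel() for n in uu]),[.44,-.08,.12]); print(g.x,g.fun, m2w(p,[-90+75*np.sin(.6),-125,120]), get_state()["position"])
def arm(g,l,t,y):
    a=np.radians(-50)+g; return [-30+l*np.sin(a)-t*np.cos(a),y,75+l*np.cos(a)+t*np.sin(a)]
f=cv2.resize(D["wrist"]["frame"][:,:,::-1],None,fx=2,fy=2)
for P in [arm(0,68.5,3,-60),arm(0,68.5,3,60),arm(0,57,-23,68),arm(0,57,-23,-68),arm(0,57,5,68),arm(0,57,5,-68)]:
    q=proj(D["wrist"],m2w(p,P))[0]; cv2.circle(f,(int(2*q[0]+.5),int(2*q[1]+.5)),3,(0,255,0),-1)
cv2.imwrite("pics/ov.png",f[260:860,300:1100])
E
```

```text
[ 0.44528874 -0.09389664  0.11853884] [-0.08740818 -0.21176964 -0.10332857  0.21103595] [[ 0.4494515  -0.10069593  0.12      ]] [ 0.44136465 -0.00670006  0.25881889]
```

View pics/ov.png

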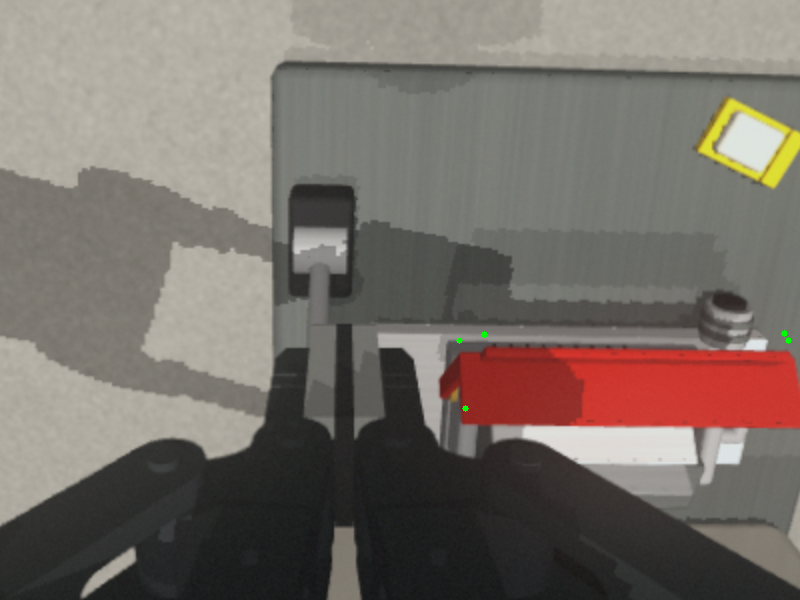

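```bash
python3 -m jog '[50,60,20,0,0,0, 50,110,20,0,0,0, 50,110,20,0,0,0, 50,110,20,0,0,0,50,110,20,0,0,0]'; python3 - <<'E'
from h import *
import pickle
d=get_image("wrist"); f=d["frame"][:,:,::-1]; cv2.imwrite("pics/wrist5.png",f); pickle.dump(d,open("w5.pkl","wb"))
cv2.imwrite("pics/w5c.png",cv2.resize(f[200:440,140:460],None,fx=2.5,fy=2.5,interpolation=cv2.INTER_CUBIC))
print(get_state()["position"])
E
```

```text
clock: 8.12
position: [0.5396, 0.0623, 0.2398]
ee_rot: [-0.0, 0.639, 0.769, -0.0]
contact_force: [-0.3, 0.1, 0.5]
width: -0.0001
[0.53966645 0.0622261  0.23999683]
```

View pics/wrist5.png

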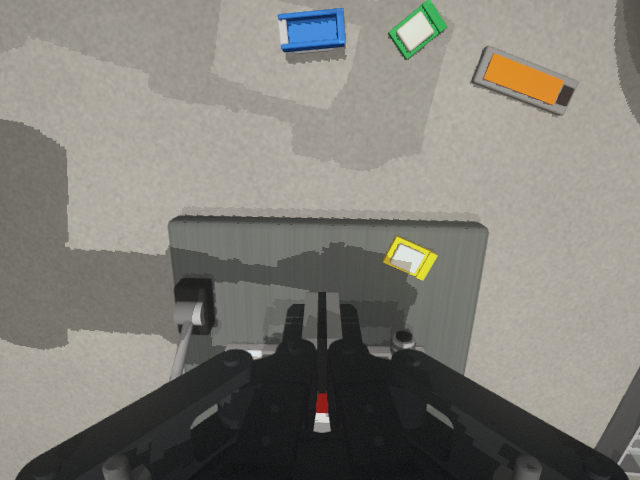

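View pics/w5c.png

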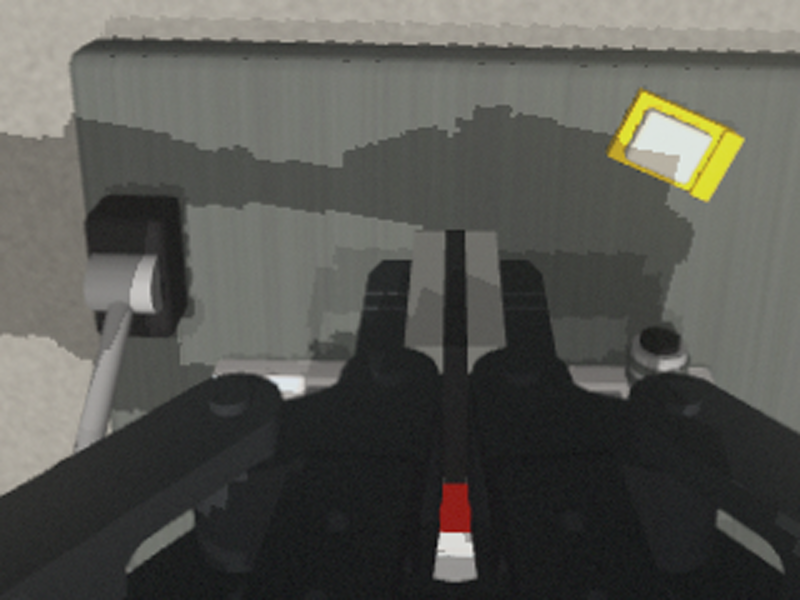

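```bash
cat >> h.py <<'E'
def ray(d,uv):
    K=np.array(d["camera_matrix"]); u=cv2.undistortPoints(np.array([[uv]],float),K,np.array([d["k1"],0,0,0.]))[0,0]
    Rc=R.from_rotvec(np.ravel(d["rvec"])).inv(); return -Rc.apply(np.ravel(d["tvec"])),Rc.apply([u[0],u[1],1])
def atz(d,uv,z):
    C,v=ray(d,uv); return C+v*(z-C[2])/v[2]
E
python3 - <<'E'
from h import *
import pickle
d=pickle.load(open("w5.pkl","rb")); c=lambda u,v:((u+.5)/2.5-.5+140,(v+.5)/2.5-.5+200)
A=atz(d,c(120,53),.035); B=atz(d,c(700,64),.035); print("front edge",A,B,np.degrees(np.arctan2(*(B-A)[[1,0]])))
for uv in ((72,90),(78,160)): print("right edge",atz(d,c(*uv),.035))
print("left edge",atz(d,(488,240),.035),atz(d,(470,350),.035))
print("pivot z58",atz(d,c(125,282),.058+.009))
print("blue boat",atz(d,(312,30),.0),"green",atz(d,(417,30),0.01))
p=np.load("p.npy"); print("model FR",m2w(p,[-170,-150,35]),"FL",m2w(p,[-170,150,35]),"pivot",m2w(p,[-90,-125,58]))
E
```

```text
front edge [0.42336904 0.02690786 0.035     ] [0.63145331 0.06148022 0.035     ] 9.433291604602145
right edge [0.40679464 0.00942497 0.035     ]
right edge [ 0.41064025 -0.01817645  0.035     ]
left edge [0.6978864  0.05950592 0.035     ] [ 0.71826274 -0.05819084  0.035     ]
pivot z58 [ 0.44122144 -0.04685095  0.067     ]
blue boat [0.5049713  0.20747709 0.        ] green [0.59292832 0.22240864 0.01      ]
model FR [[0.40277602 0.01512928 0.035     ]] FL [[0.69784747 0.06928502 0.035     ]] pivot [[ 0.44180684 -0.05904346  0.058     ]]
```

```bash
python3 - <<'E'
from h import *
import pickle
p=np.array([.580,-.1205,np.radians(-80.2)]); np.save("p.npy",p)
d=pickle.load(open("w5.pkl","rb")); s=get_state(); R0=tr(s["ee_rot"])
Rc=R.from_rotvec(np.ravel(d["rvec"])); C=-Rc.inv().apply(np.ravel(d["tvec"])); rel=R0.inv().apply(C-s["position"]); relR=Rc*R0
d4=dict(d); T=tr(np.array([0,.639,.7695,-.0005])); P4=np.array([.44136,-.0067,.2588]); R4=relR*T.inv(); d4["rvec"]=R4.as_rotvec(); d4["tvec"]=-R4.apply(P4+T.apply(rel)); pickle.dump(d4,open("w4.pkl","wb"))
c=lambda u,v:((u+.5)/2-.5+150,(v+.5)/2-.5+130)
print("FR check",atz(d4,c(300,66),.035),atz(d4,c(700,73),.035),"model y_m of them", [ (R.from_euler('z',-p[2]).apply(atz(d4,c(*q),.035)-[p[0],p[1],0])).round(4) for q in ((300,66),(700,73))])
def arm(g,l,t,y):
    a=np.radians(-50)+g; return [-30+l*np.sin(a)-t*np.cos(a),y,75+l*np.cos(a)+t*np.sin(a)]
for g in (0,.1,.2,.3):
    pts=[arm(g,68.5,3,-60),arm(g,68.5,3,60),arm(g,57,-23,-68),arm(g,57,-23,68)]
    print(g,((proj(d4,m2w(p,pts))+.5-[150,130])*2-.5).round(0).tolist())
E
```

```text
FR check [0.41577395 0.02532186 0.035     ] [0.59725081 0.05669941 0.035     ] model y_m of them [array([-0.1716, -0.137 ,  0.035 ]), array([-0.1717,  0.0472,  0.035 ])]
0 [[487.0, 322.0], [788.0, 324.0], [467.0, 396.0], [812.0, 398.0]]
0.1 [[488.0, 338.0], [793.0, 341.0], [467.0, 412.0], [812.0, 413.0]]
0.2 [[490.0, 356.0], [797.0, 358.0], [467.0, 428.0], [812.0, 429.0]]
0.3 [[491.0, 374.0], [800.0, 376.0], [466.0, 444.0], [811.0, 444.0]]
```

```bash
cat >> h.py <<'E'
def arm(g,l,t,y=0):
    a=np.radians(-50)+g; return np.array([-30+l*np.sin(a)-t*np.cos(a),y,75+l*np.cos(a)+t*np.sin(a)])
def tcp(p,g,off=0,le=None,r=63.5):
    # off: mm behind the lip face
    if le is None: le=40-20*(g-.16)/1.32
    th=np.radians(le); fr=np.array([np.cos(th),0,np.sin(th)]); tz=np.array([np.sin(th),0,-np.cos(th)])
    m=arm(g,r,5+off)-11*fr-19*tz; return m2w(p,m)[0],lean(p,le),m,le
E
python3 - <<'E'
from h import *
p=np.load("p.npy"); s=get_state()
W,L,m,le=tcp(p,.16,30); print(W,m,goal(W,L,s),s["position"])
E
```

```text
[ 0.5598062  -0.00359037  0.10764487] [-118.64084874    0.          107.6448691 ] (array([-68.4,   7.7, 132.4]), array([  0.3, -40. ,   0.7])) [0.53966645 0.0622261  0.23999683]
```

```bash
python3 -m jog '[0,2,30,0,-10,0, 0,4,70,0,-20,0.3, 0,7.7,105,0,-30,0.5, -20,7.7,128,0.3,-40,0.7, -40,7.7,132.4,0.3,-40,0.7, -58,7.7,132.4,0.3,-40,0.7, -65,7.7,132.4,0.3,-40,0.7, -68.4,7.7,132.4,0.3,-40,0.7, -68.4,7.7,132.4,0.3,-40,0.7]'; python3 - <<'E'
from h import *
p=np.load("p.npy"); s=get_state()
for n in ["side","scene","wrist"]:
    f=get_image(n)["frame"][:,:,::-1]
    c={"side":(340,230),"scene":(290,240),"wrist":(320,240)}[n]; h=(75,100) if n!="wrist" else (240,320); f=cv2.resize(f[c[1]-h[0]:c[1]+h[0],c[0]-h[1]:c[0]+h[1]],(800,600))
    cv2.imwrite(f"pics/{n}6.png",f)
W,L,m,le=tcp(p,.16,30); print(goal(W,L,s),s["qpos"])
E
```

```text
clock: 9.3
position: [0.5613, -0.0038, 0.1084]
ee_rot: [0.262, 0.606, 0.718, -0.219]
contact_force: [1.0, 0.9, -0.7]
width: -0.0002
(array([ 0.8, -1.4,  0.3]), array([ 0.1, -0. , -0.1])) [ 0.26668618  0.47174388  1.82432533 -0.80624449  1.08886141  0.57532374]
```

View pics/scene6.png

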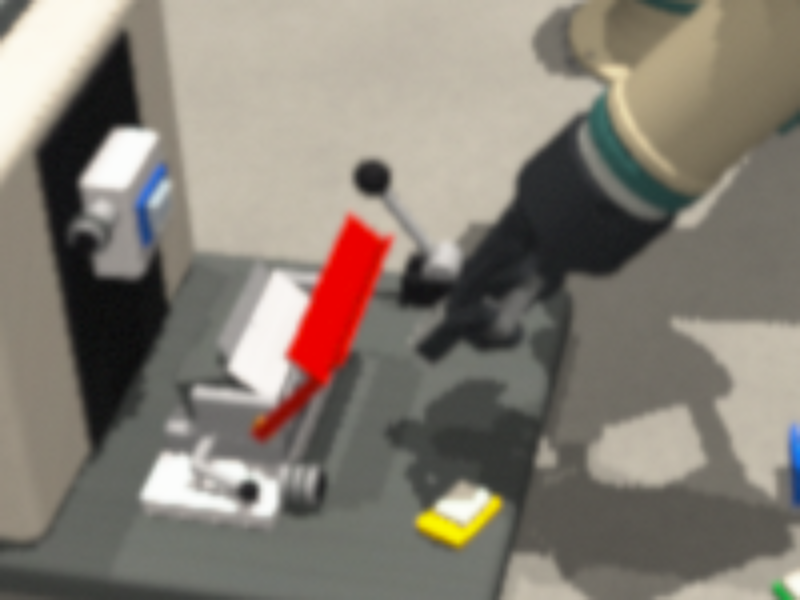

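View pics/wrist6.png

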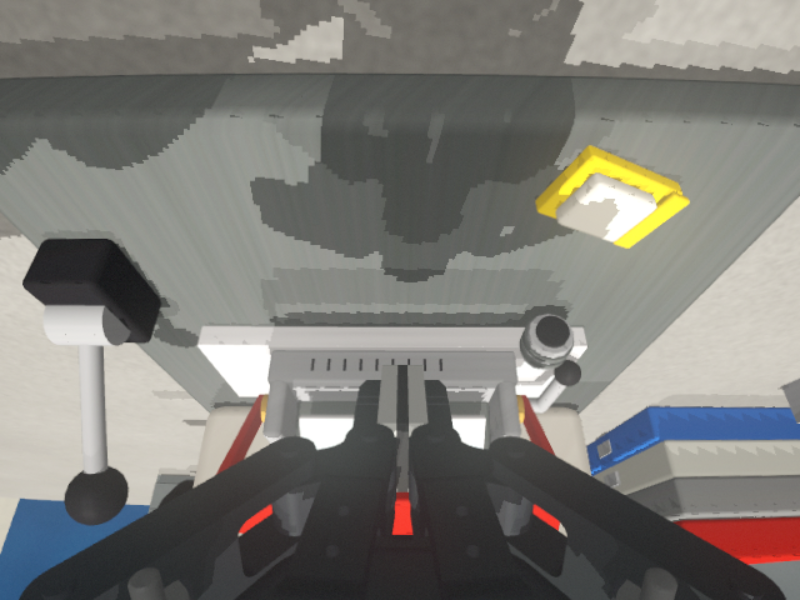

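```bash
python3 - <<'E'
from h import *
p=np.load("p.npy"); s=get_state()
print(s["position"],s["contact_force"])
for g,o in ((.16,20),(.16,10),(.16,4),(.16,0),(.2,0),(.25,0),(.3,0)):
    W,L,m,le=tcp(p,g,o); t,w=goal(W,L,s); print(g,o,t,w)
E
```

```text
[ 0.56110158 -0.00288611  0.10757031] [-0.36301049  0.39216984 -0.13439251]
0.16 20 [-10.4  -1.4   0.1] [ 0.1 -0.   0. ]
0.16 10 [-20.4  -1.4  -0.1] [ 0.1 -0.   0. ]
0.16 4 [-26.4  -1.4  -0.1] [ 0.1 -0.   0. ]
0.16 0 [-30.4  -1.4  -0.2] [ 0.1 -0.   0. ]
0.2 0 [-33.1  -1.4  -0.5] [0.1 0.6 0. ]
0.25 0 [-36.6  -1.4  -0.7] [0.1 1.3 0. ]
0.3 0 [-40.   -1.4  -0.8] [0.1 2.1 0. ]
```

```bash
python3 -m jog '[-6,-1.4,0,0,0,0, -12,-1.4,0,0,0,0, -18,-1.4,0,0,0,0, -22,-1.4,0,0,0,0, -25,-1.4,0,0,0,0, -27,-1.4,0,0,0,0]';python3 -m jog '[-2,0,0,0,0,0, -4,0,0,0,0,0]';python3 -m jog '[-2,0,0,0,0,0, -4,0,0,0,0,0]'; python3 -m jog '[-2,0,0,0,0,0, -4,0,-0.5,0,0.5,0]'
python3 - <<'E'
from h import *
for n in ["side","scene","wrist"]:
    f=get_image(n)["frame"][:,:,::-1]
    c={"side":(340,230),"scene":(290,240),"wrist":(320,240)}[n]; h=(75,100) if n!="wrist" else (240,320); f=cv2.resize(f[c[1]-h[0]:c[1]+h[0],c[0]-h[1]:c[0]+h[1]],(800,600))
    cv2.imwrite(f"pics/{n}7.png",f)
E
```

```text
clock: 10.2
position: [0.5632, -0.0238, 0.1247]
ee_rot: [0.262, 0.605, 0.719, -0.22]
contact_force: [-0.5, 0.3, 0.7]
width: 0.0002
clock: 10.45
position: [0.5637, -0.0268, 0.1272]
ee_rot: [0.262, 0.605, 0.719, -0.22]
contact_force: [-0.1, 0.4, 0.5]
width: 0.0
clock: 10.7
position: [0.5641, -0.0295, 0.1297]
ee_rot: [0.262, 0.605, 0.719, -0.22]
contact_force: [-0.4, 1.5, 0.4]
width: 0.0003
clock: 10.95
position: [0.5646, -0.0324, 0.1325]
ee_rot: [0.258, 0.606, 0.72, -0.218]
contact_force: [0.9, 1.1, -1.5]
width: -0.0
```

View pics/scene7.png

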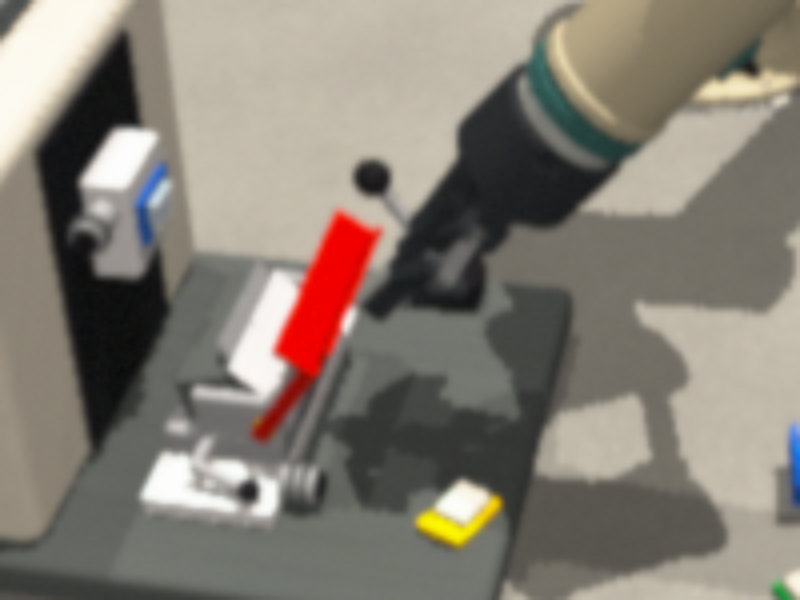

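View pics/wrist7.png

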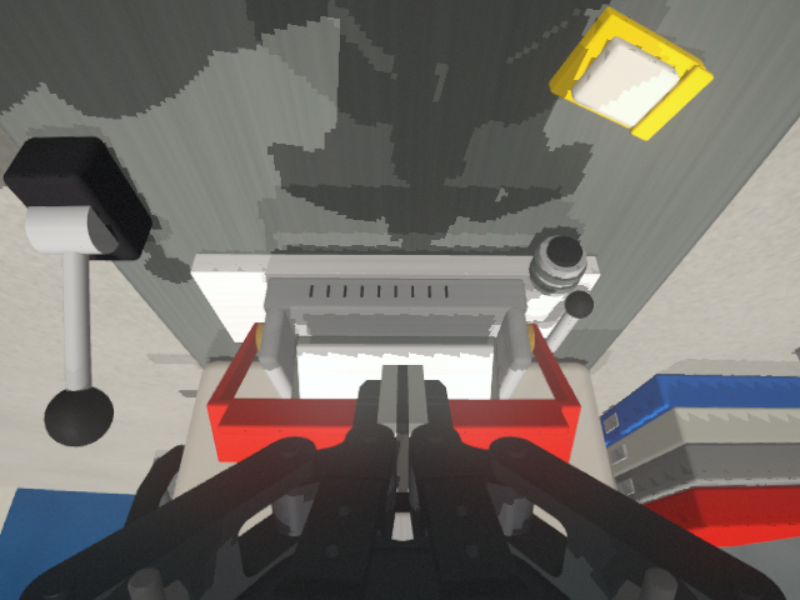

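```bash
cat > plan.py <<'E'
from h import *
import sys
p=np.load("p.npy"); s=get_state(); r=float(sys.argv[1])
P=R.from_euler('z',-p[2]).apply(s["position"]-[p[0],p[1],0])*1000
# current lean & corner
z=R.from_euler('z',-p[2]).apply(tr(s["ee_rot"]).as_matrix()[:,2]); le=np.degrees(np.arctan2(z[0],-z[2]))
th=np.radians(le); c=P+11*np.array([np.cos(th),0,np.sin(th)])+19*np.array([np.sin(th),0,-np.cos(th)])
d=c-[-30,0,75]; rr=np.hypot(d[0],d[2]); g=np.arctan2(d[0],d[2])+np.radians(50)+np.arctan2(5,rr)
print("lean",le,"corner r",rr,"y",c[1],"g est",g,"F",s["contact_force"].round(1),"clock",s["clock"])
for gg in map(float,sys.argv[2:]):
    W,L,m,l2=tcp(p,gg,0,r=r); t,w=goal(W,L,s); print(gg,t,w,round(l2,1))
E
python3 plan.py 62.5 .35 .45 .55 .65 .75
```

```text
lean 39.5161558898256 corner r 63.35763082574399 y -0.06938527338151303 g est 0.2975383639464992 F [ 0.1  0.5 -0.8] clock 11.1
0.35 [-4.   0.1  0.4] [0.  2.4 0. ] 37.1
0.45 [-10.7   0.1   1. ] [0.  3.9 0. ] 35.6
0.55 [-17.3   0.1   2.2] [0.  5.4 0. ] 34.1
0.65 [-23.8   0.1   4.1] [0.  6.9 0. ] 32.6
0.75 [-30.    0.    6.5] [0.  8.5 0. ] 31.1
```

```bash
python3 -m jog '[-4,0,0.4,0,1.5,0, -7.3,0,0.7,0,2.5,0, -10.7,0,1,0,3.9,0, -14,0,1.6,0,4.6,0, -17.3,0,2.2,0,5.4,0, -20.5,0,3.1,0,6.2,0, -23.8,0,4.1,0,6.9,0, -27,0,5.3,0,7.7,0, -30,0,6.5,0,8.5,0]'; python3 plan.py 62.5 .75 .85 .95 1.05 1.15
python3 - <<'E'
from h import *
for n in ["side","scene","wrist"]:
    f=get_image(n)["frame"][:,:,::-1]
    c={"side":(340,230),"scene":(290,240),"wrist":(320,240)}[n]; h=(75,100) if n!="wrist" else (240,320); f=cv2.resize(f[c[1]-h[0]:c[1]+h[0],c[0]-h[1]:c[0]+h[1]],(800,600))
    cv2.imwrite(f"pics/{n}8.png",f)
E
```

```text
clock: 12.22
position: [0.5694, -0.0595, 0.1468]
ee_rot: [0.204, 0.62, 0.738, -0.172]
contact_force: [-1.5, 1.1, 0.2]
width: 0.0004
lean 30.958365236586598 corner r 62.50093491987542 y -0.11371492746590485 g est 0.7478771842134956 F [-1.5  1.1  0.2] clock 12.225
0.75 [-0.2  0.1 -0.1] [ 0.  -0.1  0.1] 31.1
0.85 [-6.5  0.1  2. ] [0.  1.4 0.1] 29.5
0.95 [-12.5   0.1   4.6] [0.  2.9 0.1] 28.0
1.05 [-18.2   0.1   7.8] [0.  4.4 0.1] 26.5
1.15 [-23.6   0.1  11.6] [0.  6.  0.1] 25.0
```

View pics/scene8.png

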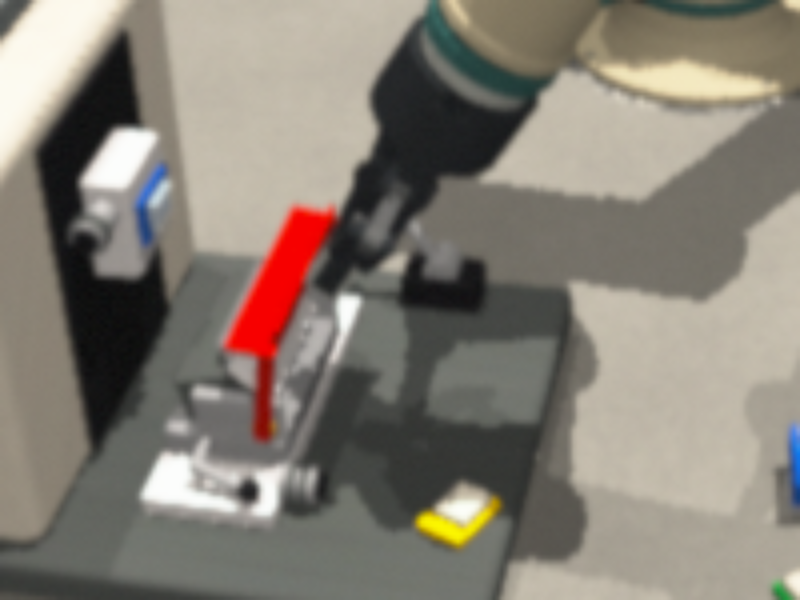

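View pics/wrist8.png

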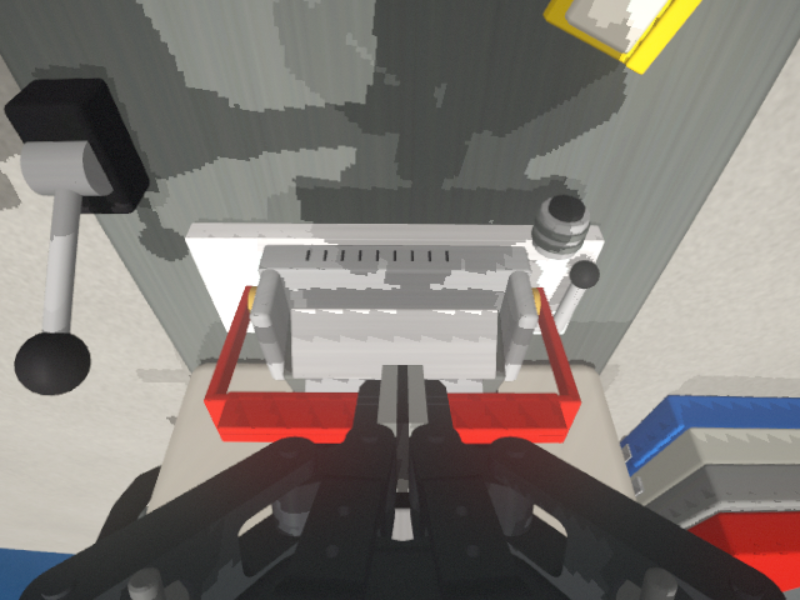

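```bash
python3 -m jog '[-3.3,0,0.9,0,0.7,0, -6.5,0,2,0,1.4,0, -9.5,0,3.2,0,2.1,0, -12.5,0,4.6,0,2.9,0, -15.4,0,6.1,0,3.6,0, -18.2,0,7.8,0,4.4,0, -21,0,9.6,0,5.2,0, -23.6,0,11.6,0,6,0]'; python3 plan.py 63 1.15 1.2 1.25 1.3 1.35 1.4 1.45 1.5
python3 - <<'E'
from h import *
for n in ["side","scene","wrist"]:
    f=get_image(n)["frame"][:,:,::-1]
    c={"side":(340,230),"scene":(290,240),"wrist":(320,240)}[n]; h=(75,100) if n!="wrist" else (240,320); f=cv2.resize(f[c[1]-h[0]:c[1]+h[0],c[0]-h[1]:c[0]+h[1]],(800,600))
    cv2.imwrite(f"pics/{n}9.png",f)
E
```

```text
clock: 13.38
position: [0.5739, -0.0855, 0.1491]
ee_rot: [0.165, 0.628, 0.747, -0.139]
contact_force: [-0.4, 0.9, 1.2]
width: -0.0001
lean 24.96857285837307 corner r 62.777398678168005 y -0.08851250041174702 g est 1.1511749125697606 F [-0.4  0.9  1.2] clock 13.375
1.15 [-0.2  0.1 -0.4] [ 0.  -0.   0.1] 25.0
1.2 [-2.9  0.1  1.4] [0.  0.7 0.1] 24.2
1.25 [-5.6  0.1  3.3] [0.  1.5 0.1] 23.5
1.3 [-8.1  0.1  5.4] [0.  2.2 0.1] 22.7
1.35 [-10.6   0.1   7.5] [0.  3.  0.1] 22.0
1.4 [-12.9   0.1   9.8] [0.  3.8 0.1] 21.2
1.45 [-15.1   0.1  12.2] [0.  4.5 0.1] 20.5
1.5 [-17.2   0.1  14.6] [0.  5.3 0.1] 19.7
```

View pics/scene9.png

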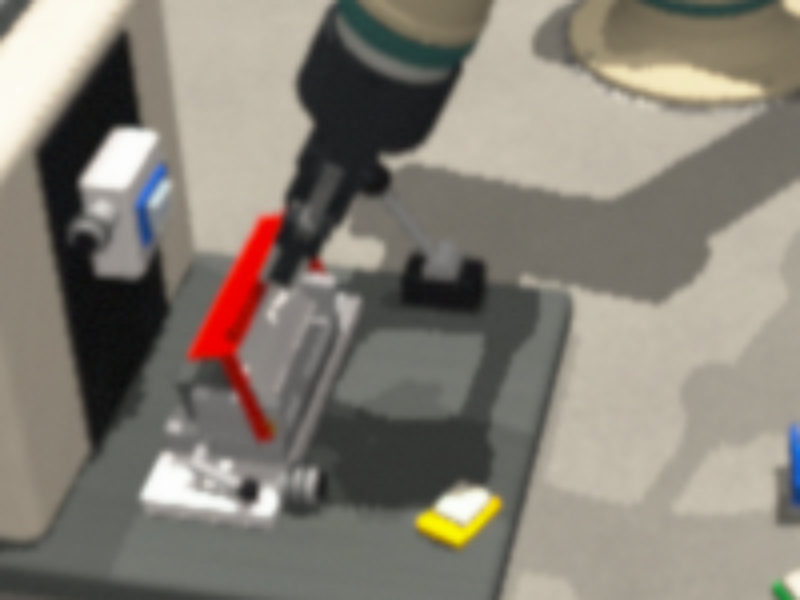

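View pics/wrist9.png

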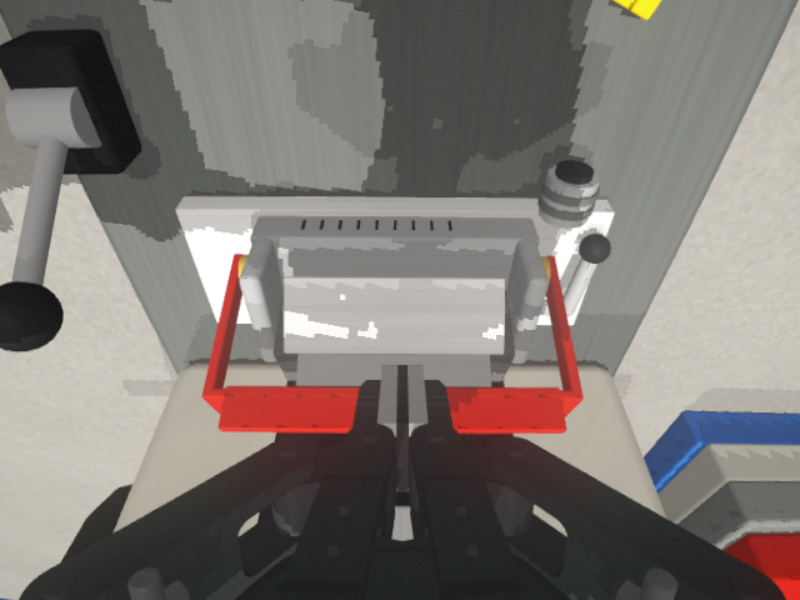

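```bash
python3 -m jog '[-2.9,0,1.4,0,0.7,0, -5.6,0,3.3,0,1.5,0, -8.1,0,5.4,0,2.2,0, -10.6,0,7.5,0,3,0, -12.9,0,9.8,0,3.8,0]'; python3 plan.py 63.5 1.4 1.42 1.44 1.46 1.48 1.5 1.54
python3 - <<'E'
from h import *
for n in ["side","scene","wrist"]:
    f=get_image(n)["frame"][:,:,::-1]
    c={"side":(340,230),"scene":(290,240),"wrist":(320,240)}[n]; h=(75,100) if n!="wrist" else (240,320); f=cv2.resize(f[c[1]-h[0]:c[1]+h[0],c[0]-h[1]:c[0]+h[1]],(800,600))
    cv2.imwrite(f"pics/{n}10.png",f)
E
```

```text
clock: 14.15
position: [0.5765, -0.101, 0.1455]
ee_rot: [0.14, 0.633, 0.752, -0.118]
contact_force: [-0.9, 0.8, -0.8]
width: 0.0002
lean 21.157914946309948 corner r 63.02059222961837 y -0.0970142026395412 g est 1.4006848927859752 F [-0.9  0.8 -0.8] clock 14.15
1.4 [-0.5  0.1 -0.5] [-0.  -0.1  0.1] 21.2
1.42 [-1.4  0.1  0.4] [-0.   0.2  0.1] 20.9
1.44 [-2.4  0.1  1.3] [-0.   0.6  0.1] 20.6
1.46 [-3.3  0.1  2.2] [-0.   0.9  0.1] 20.3
1.48 [-4.2  0.1  3.2] [-0.   1.2  0.1] 20.0
1.5 [-5.1  0.1  4.1] [-0.   1.5  0.1] 19.7
1.54 [-6.8  0.1  6.1] [-0.   2.1  0.1] 19.1
```

View pics/scene10.png

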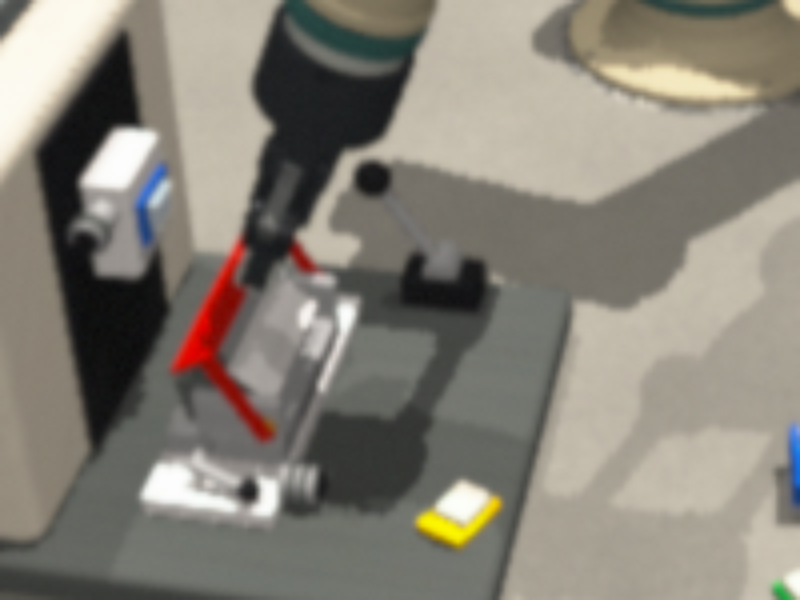

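View pics/wrist10.png

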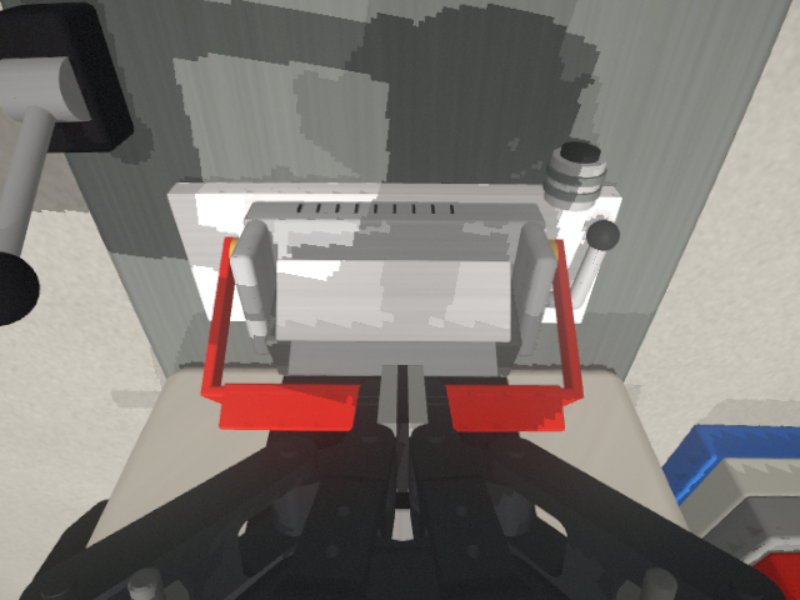

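```bash
python3 -m jog '[-1.4,0,0.4,0,0.2,0, -2.4,0,1.3,0,0.6,0, -3.3,0,2.2,0,0.9,0, -3.3,0,2.2,0,0.9,0]';python3 -m jog '[-0.9,0,1,0,0.3,0, -0.9,0,1,0,0.3,0]';python3 -m jog '[-0.9,0,0.9,0,0.3,0, -0.9,0,0.9,0,0.3,0]';  python3 plan.py 63.5 1.46 1.5
```

```text
clock: 14.8
position: [0.5773, -0.1047, 0.1447]
ee_rot: [0.135, 0.634, 0.753, -0.114]
contact_force: [0.9, -0.6, -0.2]
width: -0.0001
clock: 15.05
position: [0.5775, -0.1059, 0.1441]
ee_rot: [0.133, 0.634, 0.754, -0.112]
contact_force: [-0.5, -0.3, 0.6]
width: -0.0001
clock: 15.3
position: [0.5776, -0.1069, 0.1435]
ee_rot: [0.131, 0.634, 0.754, -0.11]
contact_force: [-0.4, 0.8, 0.6]
width: -0.0
lean 19.691372950138256 corner r 63.55779128903247 y 0.0022973147479380296 g est 1.4956571440148643 F [-0.4  0.8  0.6] clock 15.3
1.46 [ 1.6 -0.  -1.7] [ 0.  -0.6  0.1] 20.3
1.5 [-0.3 -0.   0.1] [ 0.  -0.   0.1] 19.7
```

```bash
for i in 1 2 3; do :; done; python3 -m jog '[-0.8,0,1,0,0.3,0, -0.8,0,1,0,0.3,0]' | grep -E 'pos|force'; python3 -m jog '[-0.8,0,1,0,0.3,0, -0.8,0,1,0,0.3,0]'| grep -E 'pos|force'; python3 -m jog '[-0.8,0,1,0,0.3,0, -0.8,0,1,0,0.3,0]'| grep -E 'pos|force'; python3 - <<'E'
from h import *
for n in ["side","scene","wrist"]:
    f=get_image(n)["frame"][:,:,::-1]
    c={"side":(340,230),"scene":(290,240),"wrist":(320,240)}[n]; h=(75,100) if n!="wrist" else (240,320); f=cv2.resize(f[c[1]-h[0]:c[1]+h[0],c[0]-h[1]:c[0]+h[1]],(800,600))
    cv2.imwrite(f"pics/{n}11.png",f)
E
```

```text
position: [0.5778, -0.1071, 0.1435]
contact_force: [-2.2, 4.7, 4.7]
position: [0.5778, -0.1074, 0.1434]
contact_force: [-2.8, 7.8, 10.4]
position: [0.5779, -0.1076, 0.1433]
contact_force: [-4.5, 11.3, 13.7]
```

View pics/scene11.png

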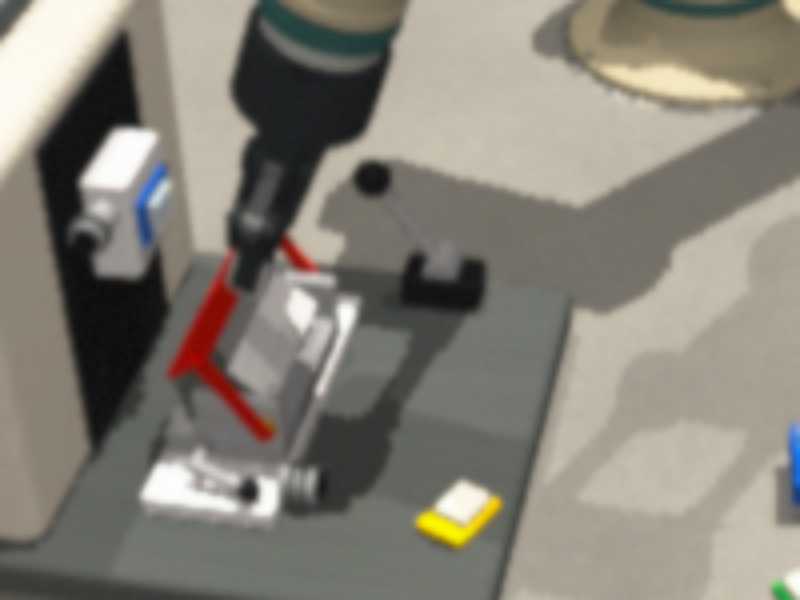

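View pics/wrist11.png

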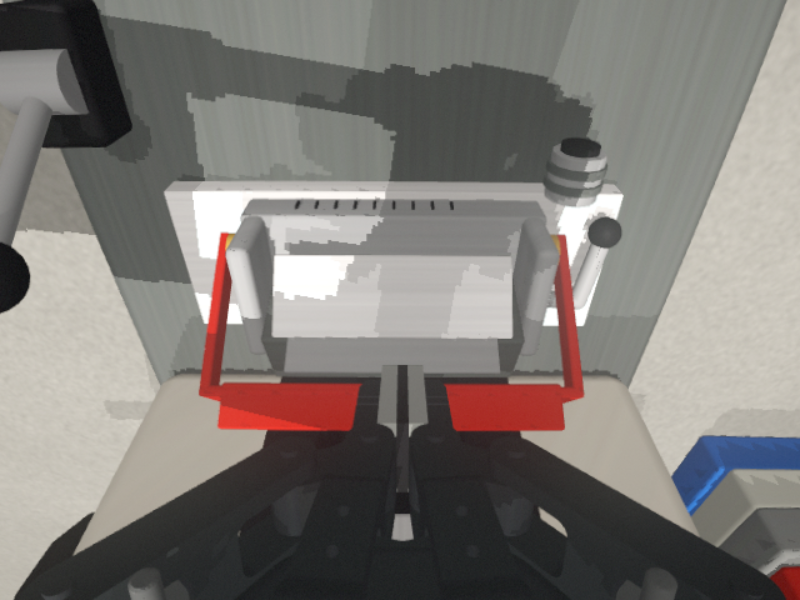

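```bash
python3 -m jog '[2,0,-3,0,0,0, 6,0,-9,0,0,0, 14,0,-20,0,0,0, 30,0,-45,0,0,0, 55,0,-80,0,0,0, 80,0,-105,0,0,0, 90,0,-115,0,0,0, 90,0,-115,0,0,0, 90,0,-115,0,0,0]';  python3 - <<'E'
from h import *
for n in ["side","scene","wrist"]:
    d=get_image(n); f=d["frame"][:,:,::-1]
    c={"side":(340,230),"scene":(290,240),"wrist":(320,240)}[n]; h=(75,100) if n!="wrist" else (240,320); f=cv2.resize(f[c[1]-h[0]:c[1]+h[0],c[0]-h[1]:c[0]+h[1]],(800,600))
    if n=="wrist":
        p=np.load("p.npy")
        for g in (1.38,1.48):
            for P in (arm(g,68.5,3,-60),arm(g,68.5,3,60),arm(g,57,-23,-68),arm(g,57,-23,68)):
                q=proj(d,m2w(p,P))[0]*1.25; cv2.circle(f,(int(q[0]),int(q[1])),3,(0,255,0) if g>1.4 else (255,0,255),-1)
    cv2.imwrite(f"pics/{n}12.png",f)
print(get_state()["contact_force"])
E
```

```text
clock: 17.32
position: [0.5569, 0.0096, 0.2206]
ee_rot: [0.125, 0.635, 0.755, -0.106]
contact_force: [-0.3, 0.4, -0.0]
width: -0.0
[ 0.15070758 -0.99093437  0.21772181]
```

View pics/scene12.png

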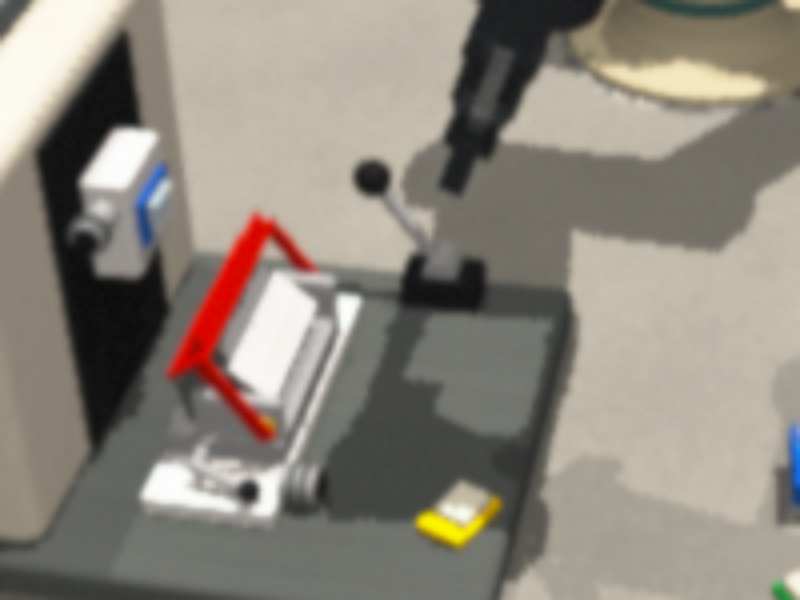

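View pics/wrist12.png

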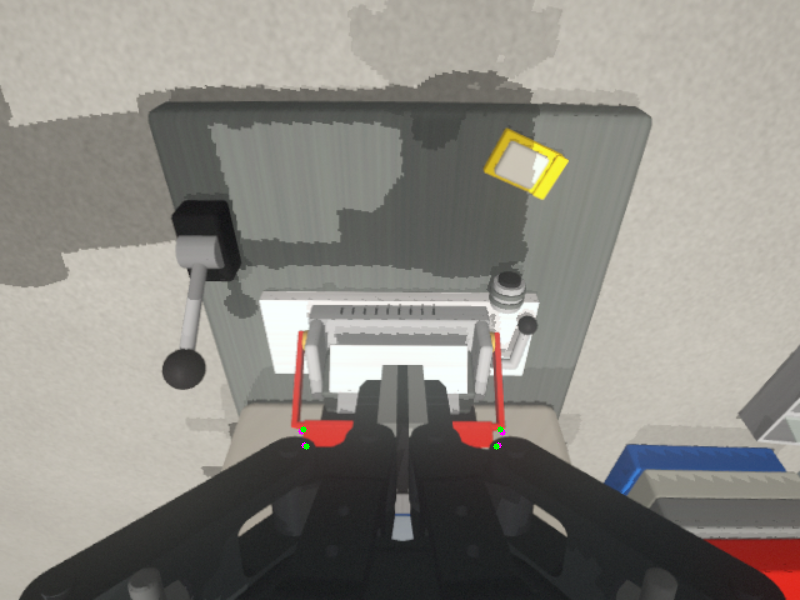

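View pics/side12.png

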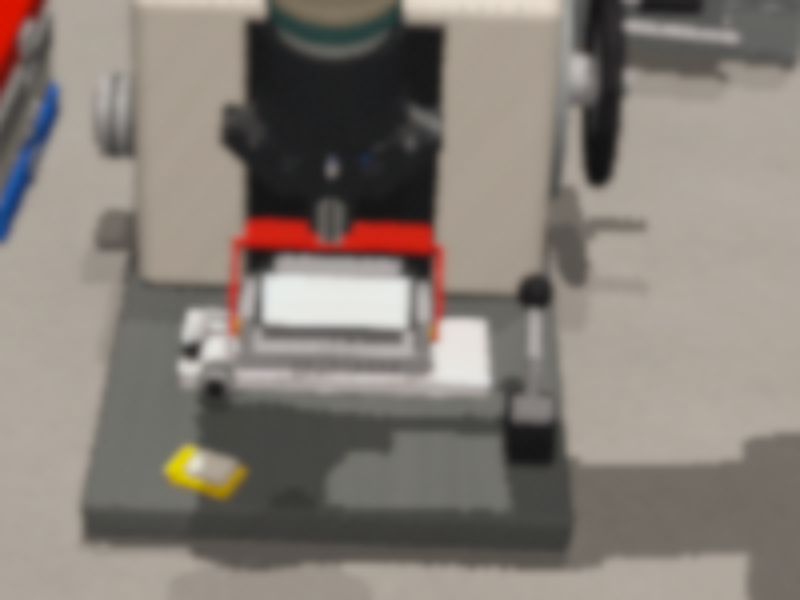

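```bash
python3 - <<'E'
from h import *
p=np.load("p.npy"); d=get_image("wrist"); D={"wrist":d,"scene":get_image("scene"),"side":get_image("side")}
u={"wrist":(184/1.25,369/1.25),"scene":(372.5/4-.5+190,178.5/4-.5+165),"side":(534.5/4-.5+240,291.5/4-.5+155)}
for b in (.9,1.0,1.1,1.2,1.3):
    K=[-90+75*np.sin(b-.6),-125,58+75*np.cos(b-.6)]; print(b,[(n,(proj(D[n],m2w(p,K))[0]-u[n]).round(1).tolist()) for n in D])
g=least_squares(lambda X:np.concatenate([(proj(D[n],X)-u[n]).ravel() for n in D]),[.44,-.09,.12]); print(g.x,R.from_euler('z',-p[2]).apply(g.x-[p[0],p[1],0]))
E
```

```text
0.9 [('wrist', [-10.0, -9.6]), ('scene', [6.6, -2.7]), ('side', [-0.5, 0.1])]
1.0 [('wrist', [-5.6, -4.9]), ('scene', [3.9, -2.0]), ('side', [-0.7, -0.5])]
1.1 [('wrist', [-1.2, -1.4]), ('scene', [1.2, -1.1]), ('side', [-0.9, -0.8])]
1.2 [('wrist', [3.3, 0.9]), ('scene', [-1.3, -0.0]), ('side', [-1.1, -0.9])]
1.3 [('wrist', [7.6, 2.1]), ('scene', [-3.5, 1.3]), ('side', [-1.4, -0.6])]
[ 0.44637328 -0.09401989  0.11978437] [-0.04883825 -0.12716966  0.11978437]
```

```bash
python3 -m jog '[0,0,0,0,0,0, 0,0,0,0,0,0]'; python3 -c "
from rig import *
print(sign_off())"
```

```text
clock: 17.88
position: [0.5572, 0.0103, 0.2213]
ee_rot: [0.125, 0.635, 0.755, -0.105]
contact_force: [-0.6, 0.1, -0.2]
width: 0.0001
the job is handed in; nothing more can be done
None
```

The microtome is made safe: I locked the brake first, then closed the knife guard, and handed the job in at about 18 s. No verdict was reported.

- **Brake:** I pushed the knob with the closed fingertips until it stopped against a hard stop at about 19 N. Triangulating the knob afterwards from three views gave x −49 mm and z 120 mm on the machine. At the stop it should be x −48 and z 120, so the lever is at about 1.18 of 1.2 rad.
- **Guard:** I pushed its lip up and over, with the fingers leaning from 40 down to 20 degrees. It ran at about 1–2 N until the stop at an estimated 1.49 rad, where I pressed up to about 18 N. The last pictures show the hood over the blade and the lip where the model puts it for closed. In the wrist view the dots for 1.38 and 1.48 rad nearly coincide, so the guard's margin rests mainly on the stop.
- **Clearances:** The arm was backed off before hand-in and read under 1 N of contact. The yellow cassette and the specimen head look unmoved in the last pictures. I kept the fingers clear of the blade, the handwheel and the loose things on the bench by planning, and did not measure those afterwards.

**Measurements that disagreed:**
- My first machine-pose fit was off by about 5 mm because one wrist picture was taken while the arm was still settling. I redid it from the plate edges.
- The guard seemed to start at about 0.16 rad and the lever about 5 mm in from where 0 would put them. They may not have started exactly at 0, or this may be a small residual in the fit.

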